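Hold a fresh resin vase over the drip tray with tongs

ROBOT

A 6-joint arm with a two-finger parallel gripper is mounted at the origin on the work surface. World frame = base frame: x ahead of the robot, y to its left, z up, the work surface at z = 0. Lengths are in m, angles in degrees, forces in N, time in s.
With the tool pointing down it reaches from about 0.3 to 0.75 m from the base axis. Payload 8.5 kg.
Tool frame: the origin (TCP) lies midway between the tips of the shut fingers; the grasp point (between the pads) lies env.tcp_to_grasp behind it (env.tcp_to_grasp is the distance from the TCP to the grasp point, in m); z points along the fingers, y is the direction in which the jaws open and shut (so a half turn about z gives the same grasp; the last joint's range is limited). The gripper opens to 85 mm and grips with 20 to 120 N. Pads are 22 mm wide; open, the fingers measure 114 mm over their backs; the gripper's body (76 mm by 85 mm) begins 54 mm behind the grasp point. The pads swing forward as they close: fully open they stand 13 mm farther back than shut.
Start: joints at [51.606, 21.807, 74.336, -0, 83.858, -12.336], TCP at [0.242, 0.494, 0.231] pointing down, gripper open.
Joint ranges: [-178.18, 178.18], [-50.72, 133.34], [12.68, 142.11], [-81.47, 261.47], [9.98, 163.14], [-165.26, 165.26]. Speed limits (degrees/s): [136.94, 136.94, 180, 180, 180, 180].

INTERFACE

Orientations are given as a 3x3 rotation matrix whose columns are the frame's x, y, z axes.
In Python, from rig import readout, imaging, job, env gives the robot as it stands.
- The arm moves only by the tool move_arm, never from a script. Its argument "motion" is a list of rows, each a list of 3 entries, a list of its own where there are three numbers: the shift along the tool's x, y, z normalised to -1 to 1, where 1 is 0.02 m, then the turn, a rotation vector about the tool's x, y, z normalised to -1 to 1, where 1 is 120 degrees, then the gripper command: -1 is shut, 1 is fully open, values between are in proportion. In form: [[[tx, ty, tz], [rx, ry, rz], claw], ...]. A call has 1 to 12 rows; each row shifts and turns the pose as measured when the row begins, along the tool's axes as they then stand; what a row does not reach is not made up. A row lasts 1/12 s, in which the tool goes at most 41.7 mm and 7.16 degrees, less where a joint would pass 70% of its speed; a pose out of reach is approached as far as the arm can. A call with a number of a shift or a turn outside -1 to 1 is refused whole. A call with a gripper value outside its range is refused whole. The fingers move at their own pace and stop on an object; "squeeze" is the grip in N (left out, the last holds). Time passes only in rows, so rows that do not move let the fingers close. It gives the time, the measured TCP pose, the force and the opening at its end, in the units of the state.
- readout.observe(): the state, without advancing time (a new reading comes with each control period).
- imaging.get_image(name): name is "side" or "top"; returns a dict with "img" (384x512x3 uint8, blue, green, red), "fov_y" (degrees; the focal length in pixels is half the picture's height over the tangent of half this angle, whatever the lens; pixels are square), "cx", "cy" (the principal point, pixels), "k1" (the pictures are not rectified: a ray, as slopes to the right and down, at radius r is drawn at 1 + k1 r^2 times it, then the intrinsics apply), "eye" and "orientation" of the camera in the world. Camera axes: x right, y up, looking along -z (the intrinsics and any distortion apply to the point x, -y, -z); pixel columns grow to the right and rows downward; lengths in m; the calibration is good to about 2 mm. A picture is of the moment at which its call begins. There is no depth.
- job.close_job(): hands the job in, once; it reports no verdict.
The state is a dict: "time_s": time; "q": joint angles; "qvel": joint speeds; "joint_efforts": joint torques, N m; "position": TCP position; "tool_rot": TCP orientation; "ft_force": force on the tool from outside, world axes, zero at the start; "wrist_torque": the same for the moment, N m; "grip_width": finger opening in m.
Only numpy, scipy, OpenCV 4.12 (cv2) and the standard library are available. Lean on these libraries where they do the work, as an engineer would, in place of code of your own. Each camera call takes 0.05 s, during which the arm holds its last target.

TASK

Slide the steel tray along the counter, without lifting it, until it lies wholly inside the dark taped outline in front of the curing enclosure. Then pick up the tongs, close their jaws on the neck of the white resin vase and lift it; finish while still holding it with the tongs, upright above the middle of the tray, its foot about five centimetres clear of the tray's rim. The resin is still tacky, so only the tongs may touch the vase; do not tip it over, and leave the vat, tweezers and bottle where they are.

Things in the scene. Friction and masses are not known exactly. Their poses are not given: they have to be found in the camera images.
- spot: Flush rectangle of dark tape on the counter (look only, nothing to bump over); inside it measures 176 mm along its x and 146 mm along its y, tape 6 mm wide. Origin at its centre on the counter; it is square to the world axes. The tray always starts on its +y side. The clear curing enclosure (fixed, 280 mm wide, 370 mm tall) stands 270 mm or more from its centre on the -y side.
- tray: Loose open steel tray, 140 mm along its x, 110 mm along its y, 22 mm high, walls and floor 2.5 mm thick, 0.35 kg. Origin at the centre of its underside, z up. It slides on the counter; it starts 120 to 160 mm from the outline's centre on the +y side, turned up to 0.25 rad. It is to end parallel to the outline, its x along the outline's x.
- vase: Loose white resin bud vase, solid, about 60 g, 100 mm high, standing upright. Origin at the centre of its foot, z up. Foot 42 mm across, belly at most 48 mm across (12 to 26 mm up) tapering to a straight round neck 24 mm across from 52 to 86 mm up, then a rim 34 mm across at 95 to 100 mm.
- tongs: Loose spring tongs, 177 mm long, 130 g, lying on edge so that the two arms open sideways, level with the counter. Origin: on the pivot axis at the rear end, on the underside; x points along the midline to the jaws, z up along the pivot axis. Pivot block 28 mm in diameter, 30 mm high. The springs hold the arms open.
- tongs_jaws (a point): Point midway between the two jaws, 165 mm from the tongs' origin along its x and 15 mm up (fixed to the pivot block, axes as the tongs). Jaws are flat rubber-faced pads 24 mm long and 16 mm high, centred on this height, 54 mm apart when open.
- tongs_left (a joint): How far each arm has closed, rad (both arms move alike): 0 fully open, about 0.09 when closed on the 24 mm neck, 0.16 shut empty.
- vat: Bystander: empty orange plastic vat, 110 mm (x) by 160 mm (y) by 50 mm high. Origin at the centre of its underside. Leave alone.
- tweezers: Bystander: steel tweezers lying flat, 130 mm long along their x, 8 mm high. Origin near the middle, on the underside. Leave alone.
- bottle: Bystander: closed white plastic bottle, 54 mm in diameter, 150 mm high. Origin at the centre of its underside. Leave alone.
- tongs_grip (a point): Where to pinch the tongs: midway between the flat dark rubber sleeves (each 60 mm long, 30 mm high, standing on the counter), 75 mm from the origin, 15 mm up, near the balance point. Outside width here: 49 mm open, 36 mm closed on the vase neck, 25 mm shut empty. 3.5 N per sleeve starts closing, 9 N reaches the neck; pinched to 45 mm they can be lifted, jaws still over 40 mm apart.
There are look-alikes about, which are no part of the job. What is shaped like the tray but green or red is not meant.

How it is judged:
By the outcome, as a careful person would: the job done as asked, in the order asked, and still so for the second after the job is handed in, while the arm keeps its last pose, push and grip.
It also fails if it takes over 64 s, if anything falls off the work surface, if the arm or the gripper's body presses on something with over 40 N, if the wrist force passes 120 N, or if a joint passes its speed limit or range.

## Working session

There is one attempt and no reset: what is moved stays moved. The work goes in short steps, Python scripts to look and compute and a tool call to move; the robot and the scene stay as the last step left them, time stands still between calls to the robot, and variables do not carry over. Pictures are saved under pics/ and viewed, and the job is handed in when it is done.

Besides the shell and the picture viewer there is one more tool, called after "Call:" as name(argument=value, ...) on one line, values as JSON. move_arm: Moves the arm, as the interface text tells. Its arguments: {"type":"object","properties":{"motion":{"type":"array","items":{"type":"array"}},"squeeze":{"type":"number"}},"required":["motion"]}

```bash
ls; mkdir -p pics
cat > h.py <<'E'
import numpy as np, cv2
from rig import readout, imaging, job, env
def snap(name,fn):
    d=imaging.get_image(name); cv2.imwrite('pics/'+fn,d['img']); return d
def K(d):
    h,w=d['img'].shape[:2]; f=h/2/np.tan(np.radians(d['fov_y'])/2)
    return np.array([[f,0,d['cx']],[0,f,d['cy']],[0,0,1.]]), np.array([d['k1'],0,0,0,0.])
def rays(d,px):
    k,dist=K(d); u=cv2.undistortPoints(np.array(px,float).reshape(-1,1,2),k,dist).reshape(-1,2)
    r=np.c_[u[:,0],-u[:,1],-np.ones(len(u))]@np.array(d['orientation']).T
    return np.array(d['eye']),r
def onz(d,px,z):
    e,r=rays(d,px); return e+r*((z-e[2])/r[:,2])[:,None]
def proj(d,P):
    k,dist=K(d); R=np.array(d['orientation']).T@(np.array(P,float)-d['eye']).reshape(-1,3).T
    p=R.T*[1,-1,-1]; return cv2.projectPoints(p,np.zeros(3),np.zeros(3),k,dist)[0].reshape(-1,2)
E
python3 - <<'E'
from h import *
import pickle
for n in('top','side'):
    d=snap(n,n+'0.png'); pickle.dump(d,open(n+'0.pkl','wb')); print({k:v for k,v in d.items() if k!='img'})
print(readout.observe(), env.tcp_to_grasp)
E
```

```text
pics
{'fov_y': 55.73301144818288, 'cx': 255.7230122900058, 'cy': 193.02329972737815, 'k1': 0.0014988483297108245, 'eye': array([0.44451851, 0.01528456, 0.98304988]), 'orientation': array([[-0.0225459 ,  0.99686411, -0.07585273],
       [-0.99948894, -0.02075532,  0.02431215],
       [ 0.02266156,  0.07636211,  0.99682259]])}
{'fov_y': 48.188426746438566, 'cx': 258.302137178711, 'cy': 184.3988896346209, 'k1': -0.14666503854602253, 'eye': array([0.30003737, 1.06278563, 0.66609715]), 'orientation': array([[-0.97565457,  0.12659469, -0.17908641],
       [-0.21840406, -0.48658173,  0.84589473],
       [ 0.01994561,  0.86441426,  0.50238448]])}
{'time_s': 0.1, 'q': array([ 5.16090956e+01,  2.18365864e+01,  7.43802255e+01, -6.26246027e-04,
        8.38562829e+01, -1.23344258e+01]), 'qvel': array([-0.01756552, -0.11323393, -0.1076131 , -0.15452097,  0.04031648,
       -0.03826981]), 'joint_efforts': array([ 4.39463576e-03, -4.49220049e+01, -2.31659192e+01, -5.28585133e-05,
        3.58641402e-03, -3.45842736e-06]), 'position': array([0.24141766, 0.49389196, 0.23077969]), 'tool_rot': array([[-8.98361905e-01,  4.39255363e-01, -7.83749189e-04],
       [ 4.39255984e-01,  8.98361379e-01, -1.00666690e-03],
       [ 2.61906166e-04, -1.24861772e-03, -9.99999186e-01]]), 'ft_force': array([ 0.06363757, -0.03307574, -0.27026047]), 'wrist_torque': array([ 0.00550006, -0.05296879, -0.01828913]), 'grip_width': 0.08490347261004694} 0.0187
```

View pics/top0.png

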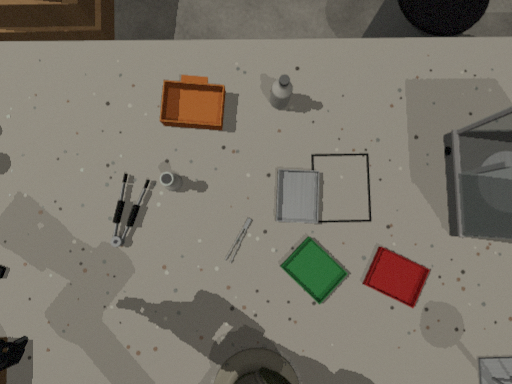

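View pics/side0.png

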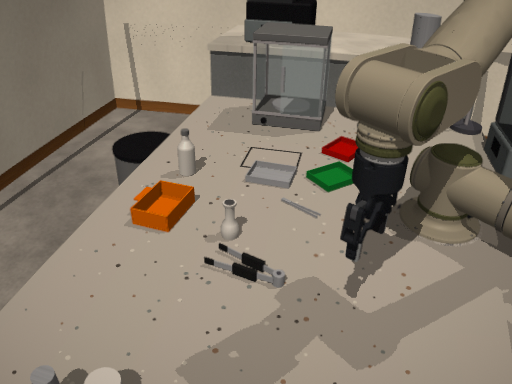

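The top view (image right is −y, up is +x) shows the tray at (298,195) and the outline at (341,188). The vase is at (170,180). The tongs have their pivot at (116,241) and jaw tips at (125,178) and (148,184). The side view shows the same layout, so I'll zoom in to measure.

Run:
```python
import cv2
t=cv2.imread('pics/top0.png')
cv2.imwrite('pics/top0_tr.png',cv2.resize(t[140:240,260:390],None,fx=6,fy=6,interpolation=cv2.INTER_CUBIC))
cv2.imwrite('pics/top0_to.png',cv2.resize(t[160:260,100:200],None,fx=6,fy=6,interpolation=cv2.INTER_CUBIC))
s=cv2.imread('pics/side0.png')
cv2.imwrite('pics/side0_to.png',cv2.resize(s[190:295,195:295],None,fx=5.7,fy=5.7,interpolation=cv2.INTER_CUBIC))
```

```text
(no output)
```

View pics/top0_tr.png

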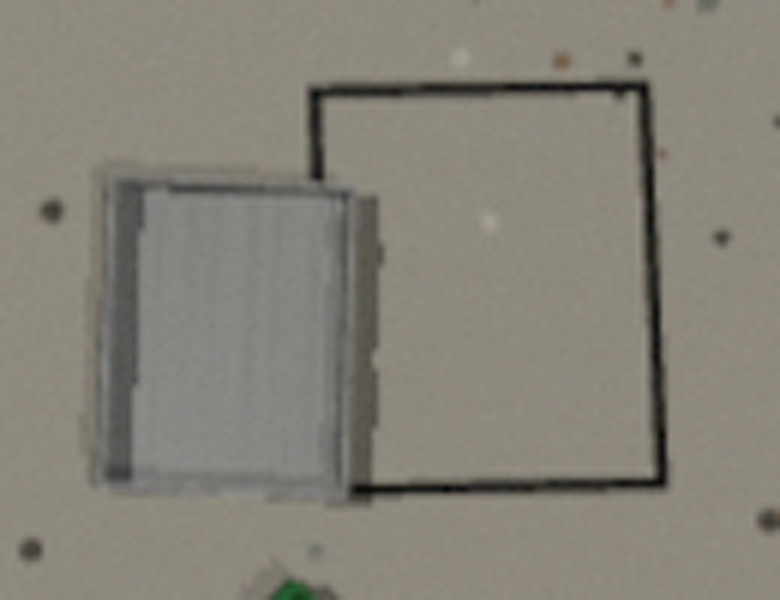

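View pics/top0_to.png

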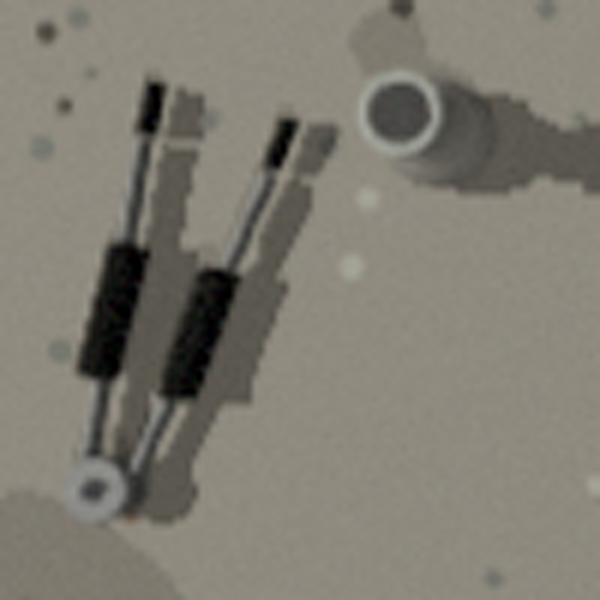

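View pics/side0_to.png

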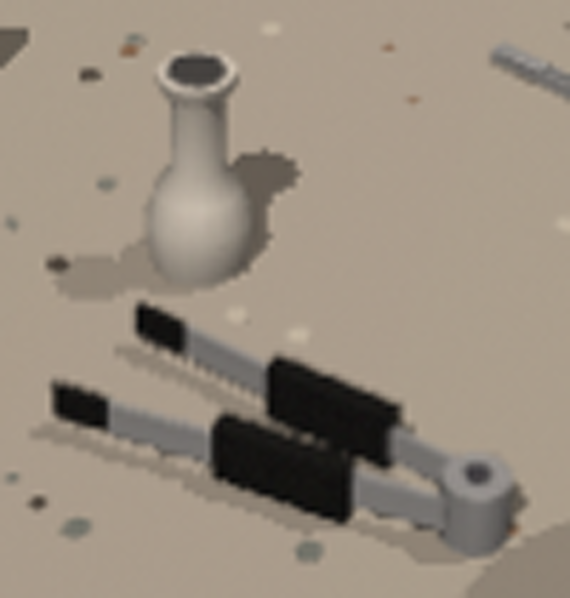

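Run:
```python
from h import *
import pickle
t=pickle.load(open('top0.pkl','rb')); s=pickle.load(open('side0.pkl','rb'))
f=lambda a,o,z=6:(np.array(a,float)+.5)/z-.5+o
def show(l,P): print(l,np.round(P,4).tolist())
show('spot TL TR BR, bottom',onz(t,f([(315,92),(643,89),(660,484),(370,489)],(260,140)),0))
tr=onz(t,f([(108,178),(354,190),(348,495),(100,487)],(260,140)),.022)
show('tray',tr); show('ctr',tr.mean(0)); print(np.linalg.norm(np.diff(tr[:,:2],axis=0),axis=1))
show('piv',onz(t,f([(96,489)],(100,160)),.030))
show('jaw',onz(t,f([(152,107),(281,143)],(100,160)),.023))
show('slv',onz(t,f([(113,310),(200,334)],(100,160)),.030))
show('vase rim',onz(t,f([(400,111)],(100,160)),.1))
g=lambda a:f(a,(195,190),5.7)
show('s vase rim',onz(s,g([(198,73)]),.1))
show('s piv',onz(s,g([(479,475)]),.030))
show('s jaw',onz(s,g([(160,327),(80,404)]),.015))
```

```text
spot TL TR BR, bottom [[0.6211, -0.1659, 0.0], [0.6197, -0.3172, -0.0], [0.4386, -0.3166, 0.0], [0.4394, -0.1846, 0.0]]
tray [[0.5801, -0.068, 0.022], [0.5726, -0.1778, 0.022], [0.4371, -0.1703, 0.022], [0.443, -0.0607, 0.022]]
ctr [0.5082, -0.1192, 0.022]
[0.1100517  0.13575379 0.1096922 ]
piv [[0.4001, 0.3569, 0.03]]
jaw [[0.5661, 0.3361, 0.023], [0.549, 0.2798, 0.023]]
slv [[0.477, 0.3501, 0.03], [0.4657, 0.3127, 0.03]]
vase rim [[0.5527, 0.2106, 0.1]]
s vase rim [[0.5513, 0.2129, 0.1]]
s piv [[0.3994, 0.3571, 0.03]]
s jaw [[0.5498, 0.2816, 0.015], [0.567, 0.3378, 0.015]]
```

Both views agree with the given sizes: the tongs measure 165 mm from origin to jaws, and the tray is 110 mm wide. My readings are:
- **Outline:** centre (0.530, −0.2415).
- **Tray:** (0.508, −0.119), turned −3°.
- **Tongs:** origin (0.400, 0.357), yaw about −17.5°.
- **Vase:** (0.552, 0.212).

I'll put the open fingers inside the tray and push its walls outward, first +x, then −y. The first move turns the tool so its y lies along world x.

Call:
move_arm(motion=[[[0, 0, 0], [0, 0, 0.0592], 1], [[0, 0, 0], [0, 0, 0.0592], 1], [[0, 0, 0], [0, 0, 0.0592], 1], [[0, 0, 0], [0, 0, 0.0592], 1], [[0, 0, 0], [0, 0, 0.0592], 1], [[0, 0, 0], [0, 0, 0.0592], 1], [[0, 0, 0], [0, 0, 0.0592], 1], [[0, 0, 0], [0, 0, 0.0592], 1], [[0, 0, 0], [0, 0, 0.0592], 1], [[0, 0, 0], [0, 0, 0], 1]])

```text
time_s: 0.93
position: [0.2403, 0.4925, 0.2269]
tool_rot: [[0.017, 1.0, -0.006], [1.0, -0.017, -0.008], [-0.008, -0.006, -1.0]]
ft_force: [0.4, 0.5, 0.4]
grip_width: 0.0852
```

Call:
move_arm(motion=[[[-0.9, 0.4, 0], [0, 0, -0.008], 1], [[-0.9, 0.4, 0], [0, 0, 0], 1], [[-0.9, 0.4, 0], [0, 0, 0], 1], [[-0.9, 0.4, 0], [0, 0, 0], 1], [[-0.9, 0.4, 0], [0, 0, 0], 1], [[-0.9, 0.4, 0], [0, 0, 0], 1], [[-0.9, 0.4, 0], [0, 0, 0], 1], [[-0.9, 0.4, 0], [0, 0, 0], 1], [[-0.9, 0.4, 0], [0, 0, 0], 1], [[-0.9, 0.4, 0], [0, 0, 0], 1], [[-0.9, 0.4, 0], [0, 0, 0], 1], [[-0.9, 0.4, 0], [0, 0, 0], 1]])

```text
time_s: 1.93
position: [0.3421, 0.2709, 0.2251]
tool_rot: [[-0.057, 0.998, -0.011], [0.998, 0.057, -0.011], [-0.011, -0.012, -1.0]]
ft_force: [0.1, 0.9, -0.2]
grip_width: 0.0854
```

Call:
move_arm(motion=[[[-0.9, 0.4, 0], [0, 0, 0], 1], [[-0.9, 0.4, 0], [0, 0, 0], 1], [[-0.9, 0.4, 0], [0, 0, 0], 1], [[-0.9, 0.4, 0], [0, 0, 0], 1], [[-0.9, 0.4, 0], [0, 0, 0], 1], [[-0.9, 0.4, 0], [0, 0, 0], 1], [[-0.9, 0.4, 0], [0, 0, 0], 1], [[-0.9, 0.4, 0], [0, 0, 0], 1], [[-0.9, 0.4, 0], [0, 0, 0], 1], [[-0.9, 0.4, 0], [0, 0, 0], 1], [[-0.9, 0.4, 0], [0, 0, 0], 1], [[-0.9, 0.4, 0], [0, 0, 0], 1]])

```text
time_s: 2.93
position: [0.4579, 0.0517, 0.2249]
tool_rot: [[-0.109, 0.994, -0.015], [0.994, 0.109, -0.011], [-0.01, -0.016, -1.0]]
ft_force: [0.9, -0.1, -0.8]
grip_width: 0.0853
```

```bash
cat >> h.py <<'E'
from scipy.spatial.transform import Rotation as Ro
def todo(p,yaw_y):
    """tool-frame shift (units) and turn (units) to reach TCP p, tool y at yaw_y deg, z down"""
    o=readout.observe(); R=np.array(o['tool_rot']); a=np.radians(yaw_y)
    y=np.array([np.cos(a),np.sin(a),0]); z=np.array([0,0,-1.]); T=np.c_[np.cross(y,z),y,z]
    rv=Ro.from_matrix(R.T@T).as_rotvec(degrees=True)/120
    print('t',round(o['time_s'],2),'pos',np.round(o['position'],4),'yaw_y',round(np.degrees(np.arctan2(R[1,1],R[0,1])),2),'q',np.round(o['q'],0),'F',np.round(o['ft_force'],1),'w',round(o['grip_width'],4))
    print('shift units now',np.round(R.T@(np.array(p)-o['position'])/.02,2),'after turn',np.round(T.T@(np.array(p)-o['position'])/.02,2),'turn units',np.round(rv,4))
E
python3 -c "
from h import *
todo([.508,-.117,.06],0)"
```

```text
t 2.93 pos [0.4579 0.0517 0.2249] yaw_y 6.23 q [ -8.  14.  88.  -1.  79. -14.] F [ 0.9 -0.1 -0.8] w 0.0853
shift units now [-8.58  1.71  8.3 ] after turn [-8.44  2.51  8.24] turn units [-0.0075  0.0051  0.052 ]
```

Call:
move_arm(motion=[[[0, 0, 0], [-0.0075, 0.005, 0.052], 1], [[-0.9, 0.27, 0], [0, 0, 0.004], 1], [[-0.9, 0.27, 0], [0, 0, 0.004], 1], [[-0.9, 0.27, 0], [0, 0, 0.004], 1], [[-0.9, 0.27, 0], [0, 0, 0.004], 1], [[-0.9, 0.27, 0.4], [0, 0, 0.004], 1], [[-0.9, 0.27, 0.7], [0, 0, 0.004], 1], [[-0.9, 0.27, 0.7], [0, 0, 0.004], 1], [[-0.9, 0.27, 0.7], [0, 0, 0.004], 1], [[-0.9, 0.27, 0.7], [0, 0, 0.004], 1], [[0, 0, 0.7], [0, 0, 0], 1], [[0, 0, 0.7], [0, 0, 0], 1]])

```text
time_s: 3.93
position: [0.5073, -0.1238, 0.1297]
tool_rot: [[0.037, 0.999, 0.004], [0.999, -0.037, -0.002], [-0.001, 0.004, -1.0]]
ft_force: [-0.1, 0.3, -0.1]
grip_width: 0.0856
```

```bash
python3 -c "
from h import *
todo([.508,-.117,.03],0)"
```

```text
t 3.93 pos [ 0.5073 -0.1238  0.1297] yaw_y -2.11 q [-27.  25.  88.   0.  67. -25.] F [-0.1  0.3 -0.1] w 0.0856
shift units now [0.35 0.   4.99] after turn [0.34 0.04 4.99] turn units [ 0.0019  0.0007 -0.0176]
```

Call:
move_arm(motion=[[[0.35, 0, 0.8], [0, 0, 0], 1], [[0, 0, 0.8], [0, 0, 0], 1], [[0, 0, 0.8], [0, 0, 0], 1], [[0, 0, 0.8], [0, 0, 0], 1], [[0, 0, 0.8], [0, 0, 0], 1], [[0, 0, 0.5], [0, 0, 0], 1], [[0, 0, 0.3], [0, 0, 0], 1], [[0, 0, 0], [0, 0, 0], 1]])

```text
time_s: 4.6
position: [0.506, -0.1169, 0.0252]
tool_rot: [[0.006, 1.0, -0.002], [1.0, -0.006, 0.001], [0.001, -0.002, -1.0]]
ft_force: [-0.0, 0.6, -0.1]
grip_width: 0.0854
```

```bash
python3 -c "
from h import *
todo([.508,-.117,-.004],0)
snap('top','top1.png'); d=snap('side','side1.png')
t=cv2.imread('pics/side1.png');cv2.imwrite('pics/side1c.png',cv2.resize(t[100:230,200:370],None,fx=4,fy=4,interpolation=cv2.INTER_CUBIC))"
```

```text
t 4.6 pos [ 0.506  -0.1169  0.0252] yaw_y -0.37 q [-26.  33.  95.   0.  52. -26.] F [-0.   0.6 -0.1] w 0.0854
shift units now [-0.01  0.11  1.46] after turn [-0.    0.1   1.46] turn units [-0.0011 -0.0007 -0.0031]
```

View pics/side1c.png

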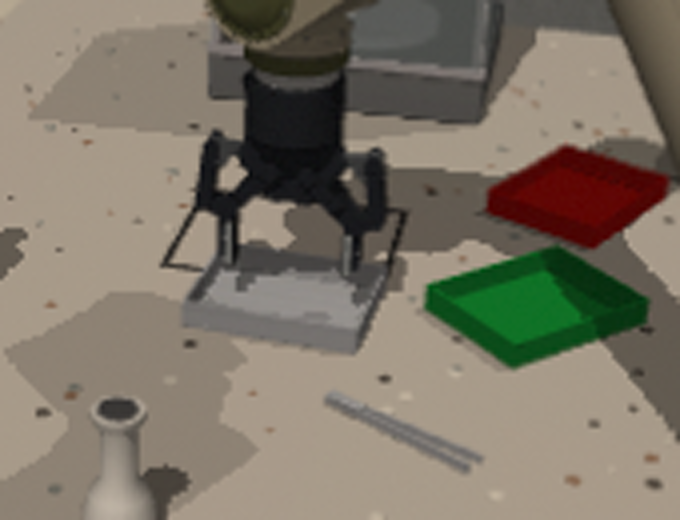

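The side view shows both fingertips, at about (228,262) and (350,270) in the crop, over the inside of the tray and clear of its walls. I'll lower them inside.

Call:
move_arm(motion=[[[0, 0.1, 0.4], [0, 0, 0], 1], [[0, 0, 0.4], [0, 0, 0], 1], [[0, 0, 0.3], [0, 0, 0], 1], [[0, 0, 0.2], [0, 0, 0], 1], [[0, 0, 0.1], [0, 0, 0], 1], [[0, 0, 0], [0, 0, 0], 1]])

```text
time_s: 5.2
position: [0.5101, -0.1177, -0.0024]
tool_rot: [[0.005, 1.0, 0.004], [1.0, -0.005, -0.001], [-0.001, 0.004, -1.0]]
ft_force: [-0.6, -0.2, -0.0]
grip_width: 0.0854
```

```bash
python3 -c "
from h import *
todo([.53,-.117,-.004],0)"
```

```text
t 5.2 pos [ 0.5101 -0.1177 -0.0024] yaw_y -0.29 q [-26.  36.  96.   0.  48. -26.] F [-0.6 -0.2 -0. ] w 0.0854
shift units now [0.04 1.   0.09] after turn [0.04 1.   0.08] turn units [ 0.0017  0.0007 -0.0024]
```

Call:
move_arm(motion=[[[0, 0.3, 0], [0, 0, 0], 1], [[0, 0.3, 0], [0, 0, 0], 1], [[0, 0.3, 0], [0, 0, 0], 1], [[0, 0.3, 0], [0, 0, 0], 1], [[0, 0.3, 0], [0, 0, 0], 1], [[0, 0, 0], [0, 0, 0], 1]])

```text
time_s: 5.7
position: [0.5423, -0.1176, -0.0021]
tool_rot: [[0.005, 1.0, 0.001], [1.0, -0.005, -0.001], [-0.001, 0.001, -1.0]]
ft_force: [-0.3, -0.3, 0.2]
grip_width: 0.0852
```

```bash
python3 -c "
from h import *
todo([.53,-.117,-.004],0)
snap('top','top2.png'); d=snap('side','side2.png')
t=cv2.imread('pics/side2.png');cv2.imwrite('pics/side2c.png',cv2.resize(t[130:200,230:320],None,fx=6,fy=6,interpolation=cv2.INTER_CUBIC))
"
```

```text
t 5.7 pos [ 0.5423 -0.1176 -0.0021] yaw_y -0.27 q [-24.  38.  90.  -0.  52. -24.] F [-0.3 -0.3  0.2] w 0.0852
shift units now [ 0.03 -0.62  0.09] after turn [ 0.03 -0.62  0.09] turn units [ 0.0004  0.0003 -0.0022]
```

View pics/side2c.png

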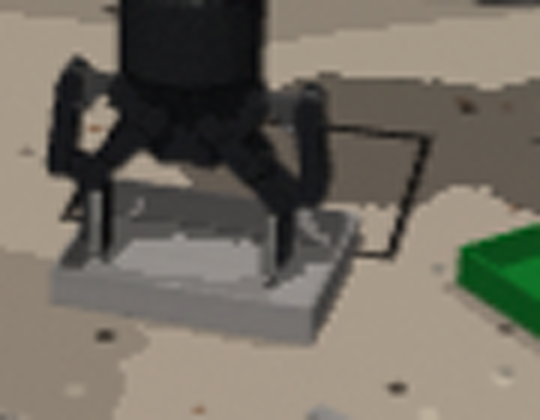

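View pics/top2.png

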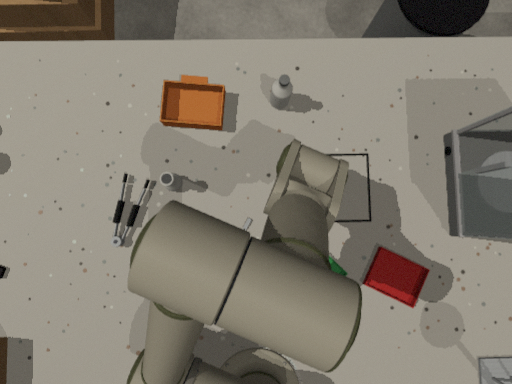

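The side crop shows the fingers inside the tray and its near rim corners at (52,272) and (313,310). The top view is blocked by the arm, so I'll measure the tray from the side view.

```bash
python3 -c "
from h import *
d=imaging.get_image('side')
f=lambda a,o,z=6:(np.array(a,float)+.5)/z-.5+o
print(onz(d,f([(52,272),(313,310),(358,216)],(230,130)),.022))
print(onz(d,f([(105,262),(275,282)],(230,130)),.010))"
```

```text
[[ 0.60261236 -0.06313387  0.022     ]
 [ 0.46492547 -0.05818004  0.022     ]
 [ 0.45895126 -0.16553014  0.022     ]]
[[ 0.58390491 -0.10181105  0.01      ]
 [ 0.49245565 -0.10324688  0.01      ]]
```

Call:
move_arm(motion=[[[0, -0.15, 0], [0, 0, -0.002], 1], [[-0.5, 0, 0], [0, 0, 0], 1], [[-0.4, 0, 0], [0, 0, 0], 1], [[-0.4, 0, 0], [0, 0, 0], 1], [[-0.4, 0, 0], [0, 0, 0], 1], [[-0.3, 0, 0], [0, 0, 0], 1], [[-0.3, 0, 0], [0, 0, 0], 1], [[-0.3, 0, 0], [0, 0, 0], 1], [[-0.3, 0, 0], [0, 0, 0], 1], [[-0.3, 0, 0], [0, 0, 0], 1], [[-0.3, 0, 0], [0, 0, 0], 1], [[-0.3, 0, 0], [0, 0, 0], 1]])

```text
time_s: 6.85
position: [0.5375, -0.2001, -0.0016]
tool_rot: [[0.001, 1.0, 0.001], [1.0, -0.001, 0.002], [0.002, 0.001, -1.0]]
ft_force: [-0.1, 3.4, 1.4]
grip_width: 0.0855
```

```bash
python3 -c "
from h import *
todo([.539,-.283,-.003],0)"
```

```text
t 6.85 pos [ 0.5375 -0.2001 -0.0016] yaw_y -0.08 q [-32.  39.  87.   0.  54. -32.] F [-0.1  3.4  1.4] w 0.0855
shift units now [-4.14  0.08  0.06] after turn [-4.14  0.08  0.07] turn units [ 0.0007 -0.001  -0.0007]
```

Contact shows about 3.4 N, so the tray is sliding. I'll keep pushing.

Call:
move_arm(motion=[[[-0.3, 0, 0], [0, 0, 0], 1], [[-0.3, 0, 0], [0, 0, 0], 1], [[-0.3, 0, 0], [0, 0, 0], 1], [[-0.3, 0, 0], [0, 0, 0], 1], [[-0.3, 0, 0], [0, 0, 0], 1], [[-0.3, 0, 0], [0, 0, 0], 1], [[-0.3, 0, 0], [0, 0, 0], 1], [[-0.3, 0, 0], [0, 0, 0], 1], [[-0.3, 0, 0], [0, 0, 0], 1], [[-0.3, 0, 0], [0, 0, 0], 1], [[0, 0, 0], [0, 0, 0], 1]])

```text
time_s: 7.77
position: [0.5371, -0.2675, -0.0017]
tool_rot: [[0.002, 1.0, 0.001], [1.0, -0.002, 0.002], [0.002, 0.001, -1.0]]
ft_force: [-0.4, 0.0, 0.7]
grip_width: 0.0853
```

```bash
python3 -c "
from h import *
todo([.539,-.283,-.003],0)
d=snap('side','side3.png')
t=d['img'];cv2.imwrite('pics/side3c.png',cv2.resize(t[120:200,230:330],None,fx=6,fy=6,interpolation=cv2.INTER_CUBIC))
"
```

```text
t 7.77 pos [ 0.5371 -0.2675 -0.0017] yaw_y -0.1 q [-38.  41.  82.   0.  57. -38.] F [-0.4  0.   0.7] w 0.0853
shift units now [-0.77  0.1   0.06] after turn [-0.77  0.1   0.07] turn units [ 0.0005 -0.001  -0.0008]
```

View pics/side3c.png

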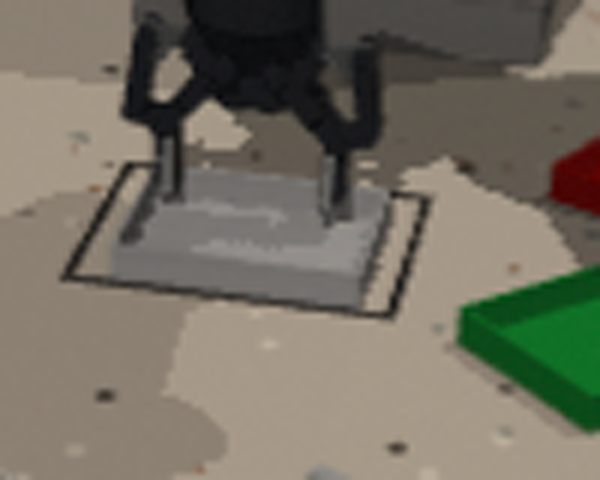

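```bash
python3 -c "
from h import *
d=imaging.get_image('side')
f=lambda a,o,z=6:(np.array(a,float)+.5)/z-.5+o
print(onz(d,f([(115,247),(362,278),(390,195)],(230,120)),.022))
print(onz(d,f([(113,275),(360,307)],(230,120)),0))
print(onz(d,f([(67,277),(393,315),(428,200),(130,165)],(230,120)),0))"
```

```text
[[ 0.59404947 -0.1652272   0.022     ]
 [ 0.45648637 -0.16378238  0.022     ]
 [ 0.45684972 -0.26986528  0.022     ]]
[[ 0.59703252 -0.17358486  0.        ]
 [ 0.45756709 -0.1715633   0.        ]]
[[ 0.62118223 -0.16475259  0.        ]
 [ 0.43867146 -0.16709069  0.        ]
 [ 0.43929138 -0.31459524  0.        ]
 [ 0.62124116 -0.31560837  0.        ]]
```

Call:
move_arm(motion=[[[-0.3, 0, 0], [0, 0, 0], 1], [[-0.25, 0, 0], [0, 0, 0], 1], [[-0.15, 0, 0], [0, 0, 0], 1], [[0, 0, 0], [0, 0, 0], 1], [[0, 0, 0], [0, 0, 0], 1]])

```text
time_s: 8.28
position: [0.5369, -0.2809, -0.0019]
tool_rot: [[0.001, 1.0, -0.0], [1.0, -0.001, 0.004], [0.004, -0.0, -1.0]]
ft_force: [-0.6, 4.2, 1.9]
grip_width: 0.0854
```

```bash
python3 -c "
from h import *
todo([.539,-.283,.1],0)
d=snap('side','side4.png')
t=d['img'];cv2.imwrite('pics/side4c.png',cv2.resize(t[120:200,230:330],None,fx=6,fy=6,interpolation=cv2.INTER_CUBIC))
"
```

```text
t 8.28 pos [ 0.5369 -0.2809 -0.0019] yaw_y -0.04 q [-39.  42.  81.   0.  57. -39.] F [-0.6  4.2  1.9] w 0.0854
shift units now [-0.08  0.11 -5.09] after turn [-0.1   0.11 -5.09] turn units [-0.     -0.0018 -0.0003]
```

View pics/side4c.png

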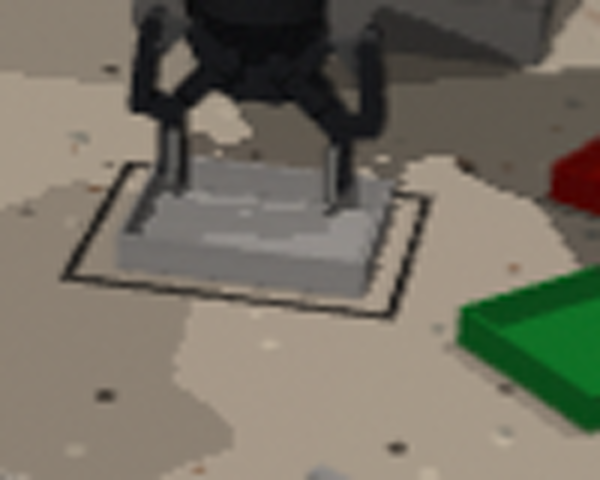

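The side view now shows tape visible all round the tray. I'll back the fingers off the wall and rise straight up.

Call:
move_arm(motion=[[[0.4, 0, 0], [0, 0, 0], 1], [[0, 0, 0], [0, 0, 0], 1], [[0, 0, -0.4], [0, 0, 0], 1], [[0, 0, -0.7], [0, 0, 0], 1], [[0, 0, -0.9], [0, 0, 0], 1], [[0, 0, -0.9], [0, 0, 0], 1], [[0, 0, -0.9], [0, 0, 0], 1], [[0, 0, -0.9], [0, 0, 0], 1], [[0, 0, -0.9], [0, 0, 0], 1], [[0, 0, -0.9], [0, 0, 0], 1], [[0, 0, -0.9], [0, 0, 0], 1], [[0, 0, -0.9], [0, 0, 0], 1]])

```text
time_s: 9.33
position: [0.5356, -0.2723, 0.1731]
tool_rot: [[-0.001, 1.0, -0.004], [1.0, 0.001, 0.001], [0.001, -0.004, -1.0]]
ft_force: [1.1, -0.7, -0.1]
grip_width: 0.0852
```

```bash
python3 -c "
from h import *
todo([.4716,.3347,.17],72.5)
"
```

```text
t 9.33 pos [ 0.5356 -0.2723  0.1731] yaw_y 0.07 q [-38.  30.  71.  -0.  79. -38.] F [ 1.1 -0.7 -0.1] w 0.0852
shift units now [30.35 -3.16  0.2 ] after turn [12.18 27.98  0.15] turn units [-0.0011 -0.0015 -0.6036]
```

Call:
move_arm(motion=[[[0.95, -0.1, -0.1], [0, 0, 0], 1], [[0.95, -0.1, 0], [0, 0, 0], 1], [[0.95, -0.1, 0], [0, 0, 0], 1], [[0.95, -0.1, 0], [0, 0, 0], 1], [[0.95, -0.1, 0], [0, 0, 0], 1], [[0.95, -0.1, 0], [0, 0, 0], 1], [[0.95, -0.1, 0], [0, 0, 0], 1], [[0.95, -0.1, 0], [0, 0, 0], 1], [[0.95, -0.1, 0], [0, 0, 0], 1], [[0.95, -0.1, 0], [0, 0, 0], 1], [[0.95, -0.1, 0], [0, 0, 0], 1], [[0.95, -0.1, 0], [0, 0, 0], 1]])

```text
time_s: 10.33
position: [0.5071, -0.0313, 0.18]
tool_rot: [[-0.0, 1.0, 0.003], [1.0, 0.001, -0.008], [-0.008, 0.003, -1.0]]
ft_force: [1.2, 0.1, 0.5]
grip_width: 0.0857
```

Call:
move_arm(motion=[[[0.95, -0.1, 0], [0, 0, 0], 1], [[0.95, -0.1, 0], [0, 0, 0], 1], [[0.95, -0.1, 0], [0, 0, 0], 1], [[0.95, -0.1, 0], [0, 0, 0], 1], [[0.95, -0.1, 0], [0, 0, 0], 1], [[0.95, -0.1, 0], [0, 0, 0], 1], [[0.95, -0.1, 0], [0, 0, 0], 1], [[0.95, -0.1, 0], [0, 0, 0], 1], [[0.95, -0.1, 0], [0, 0, 0], 1], [[0, 0, 0], [0, 0, 0], 1]])

```text
time_s: 11.17
position: [0.4788, 0.1564, 0.1783]
tool_rot: [[-0.009, 1.0, 0.0], [1.0, 0.009, -0.009], [-0.009, 0.0, -1.0]]
ft_force: [0.4, -0.1, -0.2]
grip_width: 0.0857
```

```bash
python3 -c "
from h import *
todo([.4716,.3347,.17],72.5)
"
```

```text
t 11.17 pos [0.4788 0.1564 0.1783] yaw_y 0.49 q [ 5. 20. 87. -1. 73.  5.] F [ 0.4 -0.1 -0.2] w 0.0857
shift units now [ 8.92 -0.29  0.33] after turn [3.03 8.39 0.41] turn units [-0.0026  0.0038 -0.6001]
```

Call:
move_arm(motion=[[[0, 0, 0], [0, 0.004, -0.055], 1], [[0, 0, 0], [0, 0, -0.055], 1], [[0, 0, 0], [0, 0, -0.055], 1], [[0, 0, 0], [0, 0, -0.055], 1], [[0, 0, 0], [0, 0, -0.055], 1], [[0, 0, 0], [0, 0, -0.055], 1], [[0, 0, 0], [0, 0, -0.055], 1], [[0, 0, 0], [0, 0, -0.055], 1], [[0, 0, 0], [0, 0, -0.055], 1], [[0, 0, 0], [0, 0, -0.055], 1], [[0, 0, 0], [0, 0, -0.05], 1], [[0, 0, 0], [0, 0, 0], 1]])

```text
time_s: 12.17
position: [0.472, 0.1555, 0.1776]
tool_rot: [[-0.972, 0.235, -0.003], [0.235, 0.972, -0.005], [0.002, -0.006, -1.0]]
ft_force: [0.3, -1.1, 0.1]
grip_width: 0.0852
```

```bash
python3 -c "
from h import *
todo([.4716,.3347,.17],72.5)
"
```

```text
t 12.17 pos [0.472  0.1555 0.1776] yaw_y 76.41 q [  5.  19.  88.  -0.  73. -72.] F [ 0.3 -1.1  0.1] w 0.0852
shift units now [2.12 8.71 0.34] after turn [2.71 8.54 0.38] turn units [-0.0027 -0.0009  0.0326]
```

Call:
move_arm(motion=[[[0.24, 0.95, 0], [0, 0, 0.004], 1], [[0.24, 0.95, 0], [0, 0, 0.004], 1], [[0.24, 0.95, 0], [0, 0, 0.004], 1], [[0.24, 0.95, 0], [0, 0, 0.004], 1], [[0.24, 0.95, 0], [0, 0, 0.004], 1], [[0.24, 0.95, 0], [0, 0, 0.004], 1], [[0.24, 0.95, 0], [0, 0, 0.004], 1], [[0.24, 0.95, 0], [0, 0, 0.004], 1], [[0.24, 0.9, 0], [0, 0, 0], 1], [[0, 0, 0], [0, 0, 0], 1]])

```text
time_s: 13.0
position: [0.4762, 0.3352, 0.1761]
tool_rot: [[-0.94, 0.34, -0.004], [0.34, 0.94, -0.008], [0.001, -0.009, -1.0]]
ft_force: [-0.2, -0.7, -0.2]
grip_width: 0.0851
```

```bash
python3 -c "
from h import *
todo([.4716,.3347,.07],72.5)
d=snap('top','top5.png'); e=snap('side','side5.png')
cv2.imwrite('pics/top5c.png',cv2.resize(d['img'][140:240,290:390],None,fx=6,fy=6,interpolation=cv2.INTER_CUBIC))
"
```

```text
t 13.0 pos [0.4762 0.3352 0.1761] yaw_y 70.12 q [ 24.  28.  74.  -0.  79. -46.] F [-0.2 -0.7 -0.2] w 0.0851
shift units now [ 0.2  -0.05  5.31] after turn [ 0.21 -0.09  5.31] turn units [-0.0043 -0.0006 -0.0198]
```

View pics/top5c.png

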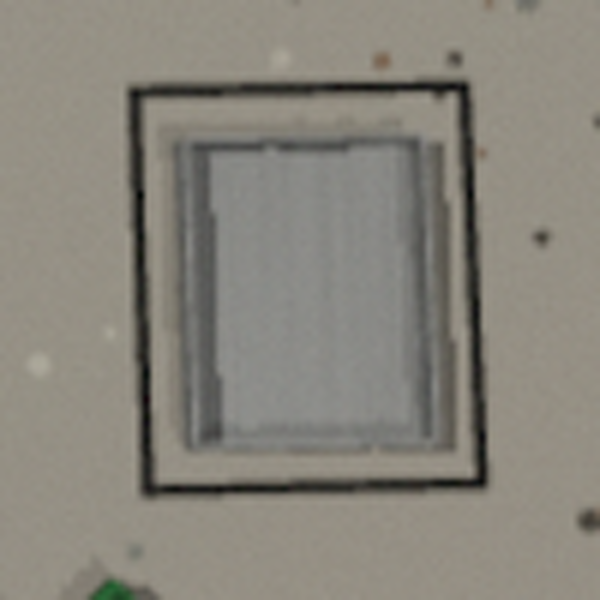

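View pics/side5.png

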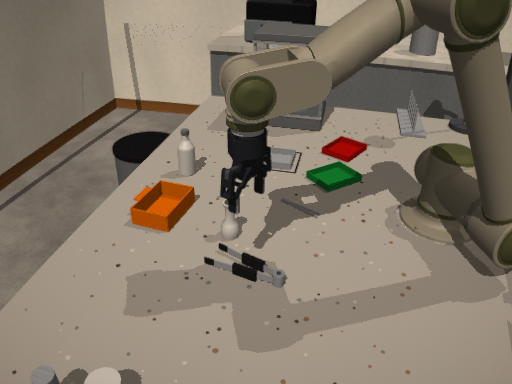

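The top crop shows the tray (180..442, 135..450) square and well inside the tape on all sides. Next I'll descend over the tongs' sleeves.

Call:
move_arm(motion=[[[0.2, -0.07, 0.5], [-0.004, 0, -0.02], 1], [[0, 0, 0.8], [0, 0, 0], 1], [[0, 0, 0.8], [0, 0, 0], 1], [[0, 0, 0.8], [0, 0, 0], 1], [[0, 0, 0.8], [0, 0, 0], 1], [[0, 0, 0.7], [0, 0, 0], 1], [[0, 0, 0.3], [0, 0, 0], 1], [[0, 0, 0], [0, 0, 0], 1]])

```text
time_s: 13.77
position: [0.472, 0.3245, 0.0805]
tool_rot: [[-0.949, 0.316, 0.001], [0.316, 0.949, -0.003], [-0.002, -0.002, -1.0]]
ft_force: [-0.6, 0.6, 0.3]
grip_width: 0.0852
```

```bash
python3 -c "
from h import *
todo([.4716,.3347,.002],72.5)
d=imaging.get_image('top')
f=lambda a,o,z=6:(np.array(a,float)+.5)/z-.5+o
P=onz(d,f([(180,140),(425,135),(442,447),(190,450)],(290,140)),.022);print(P,P.mean(0))
P=onz(d,f([(135,92),(465,87),(483,484),(149,490)],(290,140)),.0);print(P,P.mean(0))
"
```

```text
t 13.77 pos [0.472  0.3245 0.0805] yaw_y 71.57 q [ 23.  33.  83.  -0.  64. -49.] F [-0.6  0.6  0.3] w 0.0852
shift units now [0.19 0.48 3.92] after turn [0.17 0.48 3.92] turn units [-0.001   0.0007 -0.0078]
[[ 0.59506109 -0.18129802  0.022     ]
 [ 0.59522978 -0.29165102  0.022     ]
 [ 0.45550841 -0.29299419  0.022     ]
 [ 0.45666339 -0.18075224  0.022     ]] [ 0.52561567 -0.23667387  0.022     ]
[[ 0.62107186 -0.16590814  0.        ]
 [ 0.62058113 -0.31817104  0.        ]
 [ 0.43861705 -0.31799285  0.        ]
 [ 0.43932959 -0.16599415  0.        ]] [ 0.52989991 -0.24201654  0.        ]
```

Call:
move_arm(motion=[[[0.19, 0.48, 0], [0, 0, -0.006], 1], [[0, 0, 0.5], [0, 0, 0], 1], [[0, 0, 0.5], [0, 0, 0], 1], [[0, 0, 0.3], [0, 0, 0], 1], [[0, 0, 0], [0, 0, 0], 1]])

```text
time_s: 14.23
position: [0.4731, 0.3362, 0.0558]
tool_rot: [[-0.953, 0.304, 0.007], [0.304, 0.953, -0.0], [-0.007, 0.002, -1.0]]
ft_force: [-0.5, -0.4, -0.5]
grip_width: 0.0858
```

```bash
python3 -c "
from h import *
todo([.4716,.3347,.002],72.5)
d=snap('top','top6.png'); e=snap('side','side6.png')
cv2.imwrite('pics/side6c.png',cv2.resize(e['img'][190:300,190:300],None,fx=5,fy=5,interpolation=cv2.INTER_CUBIC))
"
```

```text
t 14.23 pos [0.4731 0.3362 0.0558] yaw_y 72.3 q [ 24.  35.  83.  -0.  61. -48.] F [-0.5 -0.4 -0.5] w 0.0858
shift units now [ 0.07 -0.1   2.69] after turn [ 0.05 -0.09  2.69] turn units [ 0.001   0.0031 -0.0017]
```

View pics/side6c.png

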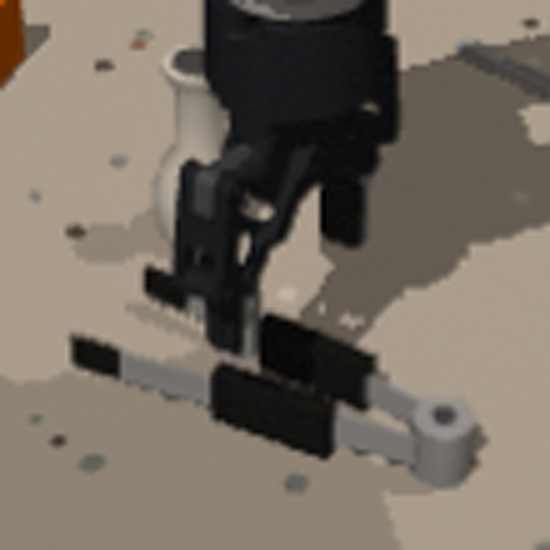

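Call:
move_arm(motion=[[[0.06, -0.1, 0.3], [0, 0.003, 0], 1], [[0, 0, 0.5], [0, 0, 0], 1], [[0, 0, 0.4], [0, 0, 0], 1], [[0, 0, 0.3], [0, 0, 0], 1], [[0, 0, 0], [0, 0, 0], 1]])

```text
time_s: 14.75
position: [0.472, 0.3345, 0.0243]
tool_rot: [[-0.952, 0.305, 0.002], [0.305, 0.952, 0.003], [-0.001, 0.004, -1.0]]
ft_force: [-0.8, 0.2, -0.2]
grip_width: 0.0853
```

```bash
python3 -c "
from h import *
todo([.4716,.3347,.002],72.5)
e=snap('side','side7.png')
cv2.imwrite('pics/side7c.png',cv2.resize(e['img'][190:300,190:300],None,fx=5,fy=5,interpolation=cv2.INTER_CUBIC))
"
```

```text
t 14.75 pos [0.472  0.3345 0.0243] yaw_y 72.27 q [ 24.  37.  85.   0.  57. -49.] F [-0.8  0.2 -0.2] w 0.0853
shift units now [ 0.02 -0.    1.11] after turn [0.02 0.   1.11] turn units [ 0.0017  0.0007 -0.0019]
```

View pics/side7c.png

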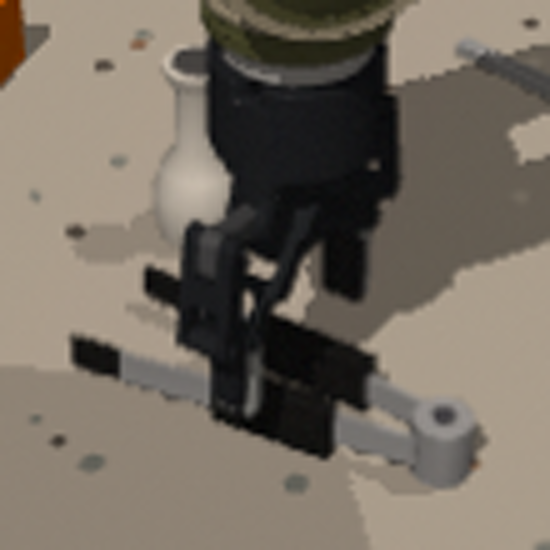

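```bash
python3 -c "
from h import *
e=imaging.get_image('side')
f=lambda a,o,z=5:(np.array(a,float)+.5)/z-.5+o
P=onz(e,f([(443,412),(212,368),(335,402),(263,318),(376,358),(97,345)],(190,190)),.03);P[-1]=onz(e,f([(97,347)],(190,190)),.022)
print(P)
o=readout.observe();R=np.array(o['tool_rot'])
for s in (.0425,-.0425):
  for x in(-.011,.011):
    for b in(.037,.002+.013):
      p=o['position']+R@[x,s,0]; p[2]=b
      print(s,x,b,(proj(e,p)[0]-[190,190])*5)
"
```

```text
[[0.40081686 0.35439273 0.03      ]
 [0.50705718 0.35045224 0.03      ]
 [0.44835901 0.35929863 0.03      ]
 [0.49363238 0.31063621 0.03      ]
 [0.4369368  0.32577021 0.03      ]
 [0.56490962 0.34042577 0.022     ]]
0.0425 -0.011 0.037 [221.25462251 389.03507669]
0.0425 -0.011 0.015 [221.79799907 426.54506566]
0.0425 0.011 0.037 [263.78388221 406.80088914]
0.0425 0.011 0.015 [263.78919504 444.42935005]
-0.0425 -0.011 0.037 [320.53130803 286.18287975]
-0.0425 -0.011 0.015 [319.84857858 322.74409324]
-0.0425 0.011 0.037 [361.35845996 301.84378708]
-0.0425 0.011 0.015 [360.18609988 338.53859894]
```

The measured sleeve midpoint (0.471, 0.3365) matches the TCP, so the pinch is centred. I'll finish the descent and close to 45 mm (command about 0.06).

Call:
move_arm(motion=[[[0, 0.05, 0.4], [0, 0, 0], 1], [[0, 0, 0.4], [0, 0, 0], 1], [[0, 0, 0.2], [0, 0, 0], 1], [[0, 0, 0], [0, 0, 0], 1], [[0, 0, 0], [0, 0, 0], 0.3], [[0, 0, 0], [0, 0, 0], 0.15], [[0, 0, 0], [0, 0, 0], 0.1], [[0, 0, 0], [0, 0, 0], 0.06], [[0, 0, 0], [0, 0, 0], 0.06], [[0, 0, 0], [0, 0, 0], 0.06], [[0, 0, 0], [0, 0, 0], 0.06]], squeeze=40)

```text
time_s: 15.77
position: [0.4737, 0.3363, 0.0046]
tool_rot: [[-0.953, 0.304, 0.006], [0.304, 0.953, 0.005], [-0.005, 0.006, -1.0]]
ft_force: [0.2, 0.7, -1.6]
grip_width: 0.0452
```

```bash
python3 -c "
from h import *
todo([.4716,.3347,.002],72.5)
e=snap('side','side8.png')
cv2.imwrite('pics/side8c.png',cv2.resize(e['img'][190:300,190:300],None,fx=5,fy=5,interpolation=cv2.INTER_CUBIC))
"
```

```text
t 15.77 pos [0.4737 0.3363 0.0046] yaw_y 72.29 q [ 24.  39.  86.   0.  55. -49.] F [ 0.2  0.7 -1.6] w 0.0452
shift units now [ 0.08 -0.11  0.13] after turn [ 0.07 -0.11  0.13] turn units [ 0.003   0.0022 -0.0018]
```

View pics/side8c.png

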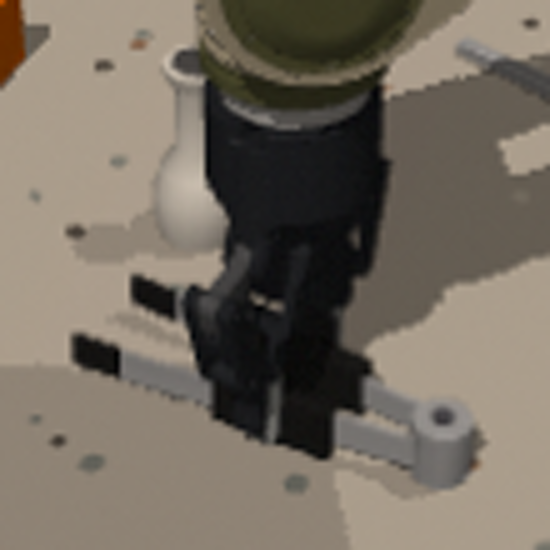

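The fingers have closed to 45.2 mm on the sleeves, but the pinch is a bit high. I'll open slightly, go down about 5 mm and close again.

Call:
move_arm(motion=[[[0, 0, 0], [0, 0, 0], 0.3], [[0, 0, 0], [0, 0, 0], 0.3], [[0, 0, 0.15], [0, 0, 0], 0.3], [[0, 0, 0.15], [0, 0, 0], 0.3], [[0, 0, 0], [0, 0, 0], 0.15], [[0, 0, 0], [0, 0, 0], 0.06], [[0, 0, 0], [0, 0, 0], 0.05], [[0, 0, 0], [0, 0, 0], 0.05], [[0, 0, 0], [0, 0, 0], 0.05]])

```text
time_s: 16.57
position: [0.4743, 0.3367, -0.0011]
tool_rot: [[-0.953, 0.304, 0.008], [0.304, 0.953, 0.005], [-0.006, 0.008, -1.0]]
ft_force: [-0.1, 0.6, 0.7]
grip_width: 0.0449
```

```bash
python3 -c "
from h import *
todo([.4716,.3347,.002],72.5)
"
```

```text
t 16.57 pos [ 0.4743  0.3367 -0.0011] yaw_y 72.3 q [ 24.  40.  86.   0.  54. -49.] F [-0.1  0.6  0.7] w 0.0449
shift units now [ 0.1  -0.13 -0.16] after turn [ 0.1  -0.14 -0.16] turn units [ 0.0036  0.003  -0.0017]
```

Call:
move_arm(motion=[[[0, 0, -0.15], [0, 0, 0], 0.05], [[0, 0, -0.3], [0, 0, 0], 0.05], [[0, 0, -0.3], [0, 0, 0], 0.05], [[0, 0, -0.4], [0, 0, 0], 0.05], [[0, 0, -0.4], [0, 0, 0], 0.05], [[0, 0, -0.4], [0, 0, 0], 0.05], [[0, 0, -0.4], [0, 0, 0], 0.05], [[0, 0, -0.3], [0, 0, 0], 0.05], [[0, 0, 0], [0, 0, 0], 0.05]])

```text
time_s: 17.32
position: [0.4737, 0.3363, 0.058]
tool_rot: [[-0.953, 0.304, 0.008], [0.304, 0.953, 0.005], [-0.006, 0.008, -1.0]]
ft_force: [-0.1, 0.0, -1.1]
grip_width: 0.0449
```

```bash
python3 -c "
from h import *
todo([.398,.361,.053],72.5)
e=snap('side','side9.png')
cv2.imwrite('pics/side9c.png',cv2.resize(e['img'][170:300,190:320],None,fx=4.5,fy=4.5,interpolation=cv2.INTER_CUBIC))
"
```

```text
t 17.32 pos [0.4737 0.3363 0.058 ] yaw_y 72.3 q [ 24.  35.  83.   0.  61. -49.] F [-0.1  0.  -1.1] w 0.0449
shift units now [3.98 0.02 0.22] after turn [3.98 0.04 0.25] turn units [ 0.0037  0.003  -0.0017]
```

View pics/side9c.png

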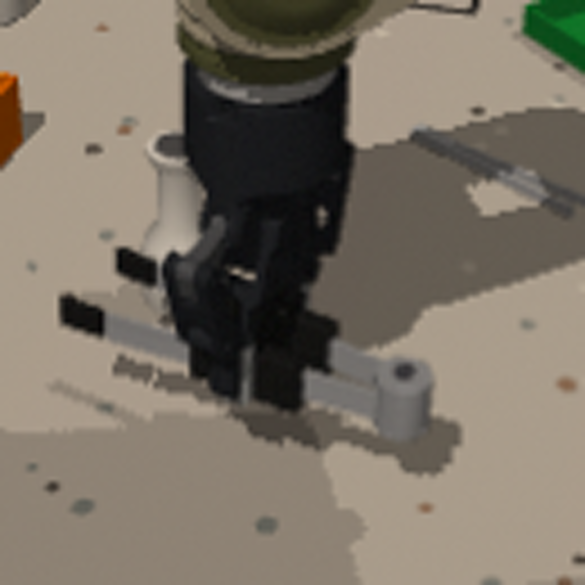

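The tongs are lifted and level, with their shadow separate from them. I'll retreat along their axis and then shift sideways to line up with the vase.

Call:
move_arm(motion=[[[0.3, 0, 0.1], [0.003, 0.003, 0], 0.05], [[0.5, 0, 0], [0, 0, 0], 0.05], [[0.5, 0, 0], [0, 0, 0], 0.05], [[0.5, 0, 0], [0, 0, 0], 0.05], [[0.5, 0, 0], [0, 0, 0], 0.05], [[0.5, 0, 0], [0, 0, 0], 0.05], [[0.5, 0, 0], [0, 0, 0], 0.05], [[0.5, 0, 0], [0, 0, 0], 0.05], [[0.3, 0, 0], [0, 0, 0], 0.05], [[0, 0, 0], [0, 0, 0], 0.05]])

```text
time_s: 18.2
position: [0.3841, 0.3635, 0.0535]
tool_rot: [[-0.953, 0.303, -0.006], [0.303, 0.953, -0.001], [0.005, -0.003, -1.0]]
ft_force: [-0.0, -0.3, -0.7]
grip_width: 0.0446
```

```bash
python3 -c "
from h import *
todo([.369,.271,.053],72.5)
"
```

```text
t 18.2 pos [0.3841 0.3635 0.0535] yaw_y 72.38 q [ 31.  31.  92.   0.  57. -42.] F [-0.  -0.3 -0.7] w 0.0446
shift units now [-0.68 -4.64  0.04] after turn [-0.67 -4.64  0.03] turn units [-0.0015 -0.0024 -0.001 ]
```

Call:
move_arm(motion=[[[0, -0.4, 0], [-0.0015, -0.002, 0], 0.05], [[0, -0.5, 0], [0, 0, 0], 0.05], [[0, -0.5, 0], [0, 0, 0], 0.05], [[0, -0.5, 0], [0, 0, 0], 0.05], [[0, -0.5, 0], [0, 0, 0], 0.05], [[0, -0.5, 0], [0, 0, 0], 0.05], [[0, -0.5, 0], [0, 0, 0], 0.05], [[0, -0.5, 0], [0, 0, 0], 0.05], [[0, -0.4, 0], [0, 0, 0], 0.05], [[0, 0, 0], [0, 0, 0], 0.05]])

```text
time_s: 19.03
position: [0.3569, 0.274, 0.054]
tool_rot: [[-0.953, 0.304, 0.001], [0.304, 0.953, 0.001], [-0.001, 0.001, -1.0]]
ft_force: [-0.2, -0.2, -0.9]
grip_width: 0.0452
```

```bash
python3 -c "
from h import *
todo([.369,.271,.053],72.5)
d=snap('top','top10.png'); e=snap('side','side10.png')
import pickle; pickle.dump((d,e),open('v10.pkl','wb'))
cv2.imwrite('pics/side10c.png',cv2.resize(e['img'][180:300,200:320],None,fx=5,fy=5,interpolation=cv2.INTER_CUBIC))
cv2.imwrite('pics/top10c.png',cv2.resize(d['img'][140:260,120:240],None,fx=5,fy=5,interpolation=cv2.INTER_CUBIC))
"
```

```text
t 19.03 pos [0.3569 0.274  0.054 ] yaw_y 72.29 q [ 22.  25. 104.   0.  50. -50.] F [-0.2 -0.2 -0.9] w 0.0452
shift units now [-0.62  0.04  0.05] after turn [-0.62  0.04  0.05] turn units [ 0.0006  0.0005 -0.0017]
```

View pics/side10c.png

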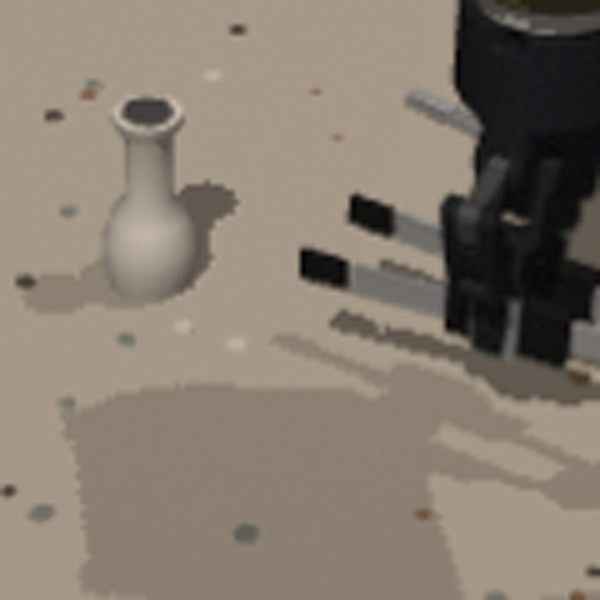

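View pics/top10c.png

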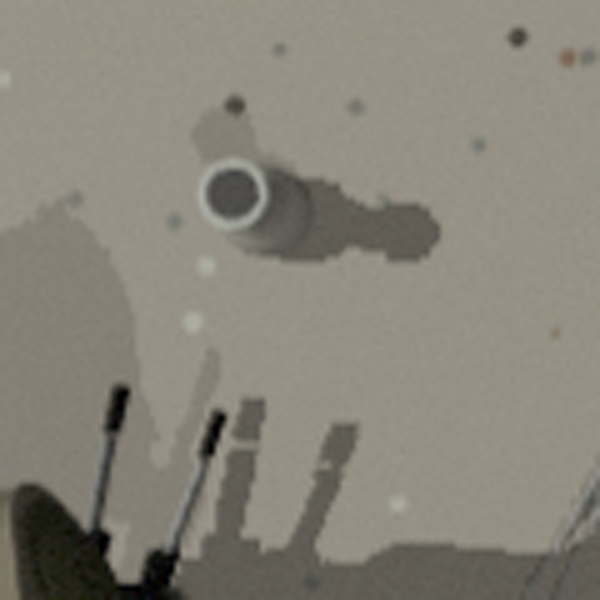

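```bash
cat >> h.py <<'E'
def tri(a,pa,b,pb):
    (e1,r1),(e2,r2)=rays(a,[pa]),rays(b,[pb]); r1=r1[0]/np.linalg.norm(r1);r2=r2[0]/np.linalg.norm(r2)
    s=np.linalg.lstsq(np.c_[r1,-r2],e2-e1,rcond=None)[0]; A=e1+s[0]*r1;B=e2+s[1]*r2
    return (A+B)/2, np.linalg.norm(A-B)
E
python3 - <<'E'
from h import *
import pickle
d,e=pickle.load(open('v10.pkl','rb'))
f=lambda a,o,z=5:(np.array(a,float)+.5)/z-.5+o
T=lambda a:f(a,(120,140)); S=lambda a:f(a,(200,180))
# pad top-edge centres
for a,b in (((118,408),(324,254)),((213,434),(371,203))): print(tri(d,T(a),e,S(b)))
print('rim',tri(d,T((235,194)),e,S((148,113))))
print(onz(d,T([(235,194)]),.1),onz(e,S([(148,113)]),.1))
J=onz(d,T([(118,408),(213,434)]),.077); print(J,J.mean(0))
print('neck side at z .07',onz(e,S([(150,165)]),.07))
E
```

```text
(array([0.44988576, 0.27299029, 0.07646106]), np.float64(0.0008680859361296161))
(array([0.43632075, 0.22649032, 0.07600116]), np.float64(0.0015071503818925708))
rim (array([0.55224408, 0.21013268, 0.09868333]), np.float64(0.00036130300321578337))
[[0.55190517 0.20980346 0.1       ]] [[0.55184643 0.21210123 0.1       ]]
[[0.44945421 0.27276533 0.077     ]
 [0.4355854  0.22614428 0.077     ]] [0.4425198 0.2494548 0.077    ]
neck side at z .07 [[0.55106689 0.21286109 0.07      ]]
```

The jaw point triangulates to (0.443, 0.2495, 0.0685), at neck mid-height, and the vase to (0.552, 0.211). The advance is 116 mm along the tongs' axis and 3.6 mm sideways. I'll go most of the way and check.

Call:
move_arm(motion=[[[-0.3, -0.18, 0], [0, 0, 0], 0.05], [[-0.5, 0, 0], [0, 0, 0], 0.05], [[-0.5, 0, 0], [0, 0, 0], 0.05], [[-0.5, 0, 0], [0, 0, 0], 0.05], [[-0.5, 0, 0], [0, 0, 0], 0.05], [[-0.5, 0, 0], [0, 0, 0], 0.05], [[-0.4, 0, 0], [0, 0, 0], 0.05], [[-0.3, 0, 0], [0, 0, 0], 0.05], [[0, 0, 0], [0, 0, 0], 0.05]])

```text
time_s: 19.88
position: [0.4332, 0.2488, 0.0541]
tool_rot: [[-0.953, 0.303, 0.005], [0.303, 0.953, 0.003], [-0.004, 0.004, -1.0]]
ft_force: [0.3, -0.0, -1.6]
grip_width: 0.0451
```

```bash
python3 -c "
from h import *
todo([.466,.235,.054],72.3)
d=snap('top','top11.png'); e=snap('side','side11.png')
import pickle; pickle.dump((d,e),open('v11.pkl','wb'))
cv2.imwrite('pics/side11c.png',cv2.resize(e['img'][180:300,200:320],None,fx=5,fy=5,interpolation=cv2.INTER_CUBIC))
cv2.imwrite('pics/top11c.png',cv2.resize(d['img'][140:260,120:240],None,fx=5,fy=5,interpolation=cv2.INTER_CUBIC))
"
```

```text
t 19.88 pos [0.4332 0.2488 0.0541] yaw_y 72.34 q [ 16.  29.  97.   0.  54. -56.] F [ 0.3 -0.  -1.6] w 0.0451
shift units now [-1.77 -0.16  0.01] after turn [-1.77 -0.16  0.  ] turn units [0.0019 0.0021 0.0003]
```

View pics/side11c.png

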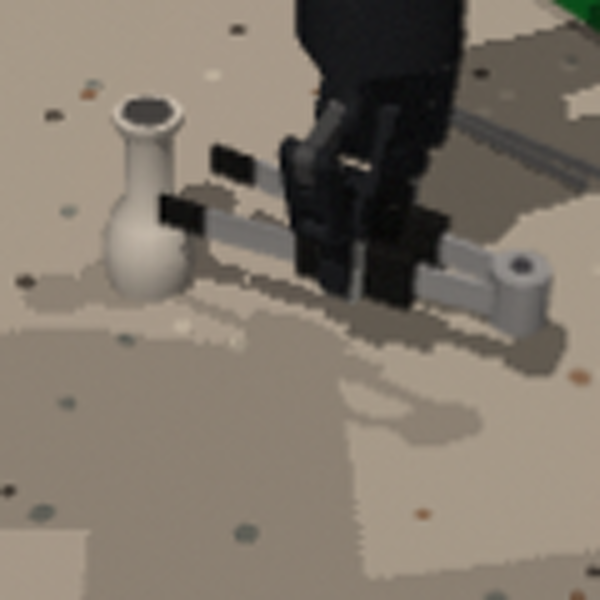

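View pics/top11c.png

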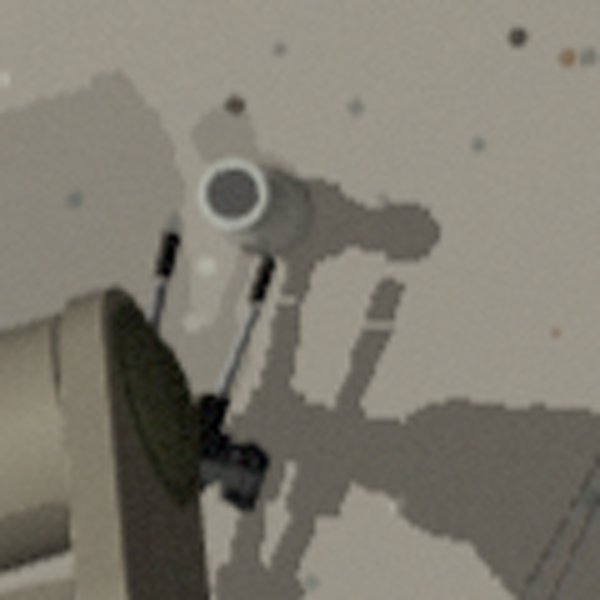

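```bash
cat > rel.py <<'E'
from h import *
def rel(d,pads,vase=(.552,.211),z=.0765):
    J=onz(d,pads,z); m=J.mean(0); R=np.array(readout.observe()['tool_rot'])
    v=np.r_[np.array(vase)-m[:2],0]; print('pads',J.round(4).tolist(),'mid',m.round(4),'tool shift units',(R.T@v/.02).round(2))
E
python3 - <<'E'
from rel import *
import pickle
d,e=pickle.load(open('v11.pkl','rb'))
f=lambda a,o,z=5:(np.array(a,float)+.5)/z-.5+o
rel(d,f([(170,254),(263,280)],(120,140)))
a,b=tri(d,f((170,254),(120,140)),e,f((183,199),(200,180))); print(a,b)
E
```

```text
pads [[0.5253, 0.2473, 0.0765], [0.5114, 0.2013, 0.0765]] mid [0.5184 0.2243 0.0765] tool shift units [-1.8  -0.12  0.01]
[0.52505697 0.24707478 0.07710253] 0.0004724119223958048
```

Call:
move_arm(motion=[[[-0.3, -0.12, 0], [0.002, 0.002, 0], 0.05], [[-0.35, 0, 0], [0, 0, 0], 0.05], [[-0.35, 0, 0], [0, 0, 0], 0.05], [[-0.35, 0, 0], [0, 0, 0], 0.05], [[-0.25, 0, 0], [0, 0, 0], 0.05], [[0, 0, 0], [0, 0, 0], 0.05], [[0, 0, 0], [0, 0, 0], 0.05]])

```text
time_s: 20.57
position: [0.4636, 0.2362, 0.054]
tool_rot: [[-0.953, 0.302, -0.002], [0.302, 0.953, -0.001], [0.002, -0.002, -1.0]]
ft_force: [0.9, -0.9, -2.0]
grip_width: 0.0446
```

```bash
python3 -c "
from h import *
todo([.466,.235,.054],72.3)
d=snap('top','top12.png'); e=snap('side','side12.png')
import pickle; pickle.dump((d,e),open('v12.pkl','wb'))
cv2.imwrite('pics/side12c.png',cv2.resize(e['img'][180:280,200:300],None,fx=6,fy=6,interpolation=cv2.INTER_CUBIC))
cv2.imwrite('pics/top12c.png',cv2.resize(d['img'][140:240,120:220],None,fx=6,fy=6,interpolation=cv2.INTER_CUBIC))
"
```

```text
t 20.57 pos [0.4636 0.2362 0.054 ] yaw_y 72.44 q [ 14.  31.  93.  -0.  56. -58.] F [ 0.9 -0.9 -2. ] w 0.0446
shift units now [-0.13 -0.02 -0.  ] after turn [-0.13 -0.02 -0.  ] turn units [-0.0007 -0.001   0.0012]
```

View pics/side12c.png

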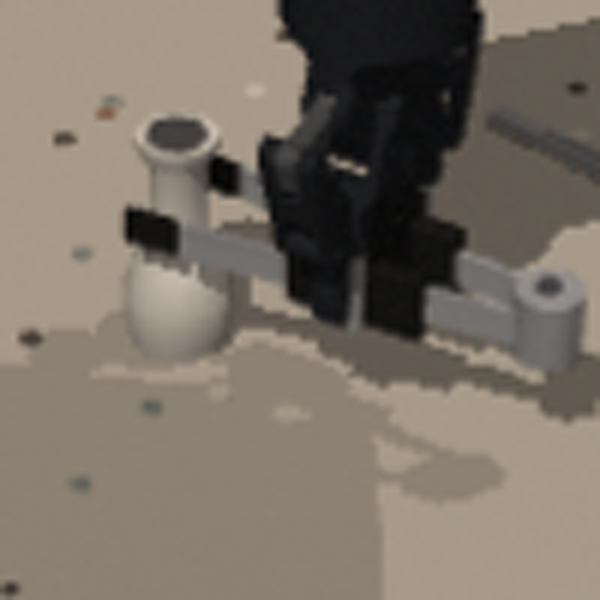

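View pics/top12c.png

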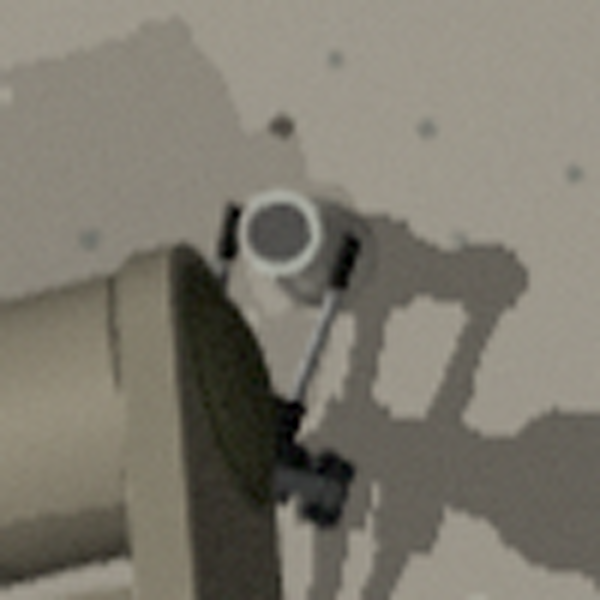

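Run:
```python
from rel import *
import pickle
d,e=pickle.load(open('v12.pkl','rb'))
f=lambda a,o,z=6:(np.array(a,float)+.5)/z-.5+o
rel(d,f([(230,231),(345,262)],(120,140)))
print('rim',onz(d,f([(282,232)],(120,140)),.1),onz(e,f([(177,137)],(200,180)),.1))
```

```text
pads [[0.556, 0.2365, 0.0765], [0.5421, 0.189, 0.0765]] mid [0.549  0.2128 0.0765] tool shift units [-0.17 -0.04 -0.  ]
rim [[0.5522732  0.20984234 0.1       ]] [[0.55185199 0.21311858 0.1       ]]
```

The neck sits midway between the jaws, with about 3 mm left to go. I'll move in and close gradually.

Call:
move_arm(motion=[[[-0.17, -0.03, 0], [0, 0, 0], 0.05], [[0, 0, 0], [0, 0, 0], 0.05], [[0, 0, 0], [0, 0, 0], 0.0], [[0, 0, 0], [0, 0, 0], -0.04], [[0, 0, 0], [0, 0, 0], -0.08], [[0, 0, 0], [0, 0, 0], -0.12], [[0, 0, 0], [0, 0, 0], -0.16], [[0, 0, 0], [0, 0, 0], -0.25], [[0, 0, 0], [0, 0, 0], -0.4], [[0, 0, 0], [0, 0, 0], -0.6], [[0, 0, 0], [0, 0, 0], -0.6], [[0, 0, 0], [0, 0, 0], -0.6]], squeeze=35)

```text
time_s: 21.67
position: [0.4656, 0.2348, 0.0541]
tool_rot: [[-0.954, 0.301, -0.003], [0.301, 0.954, -0.001], [0.003, -0.002, -1.0]]
ft_force: [-0.5, -0.2, -1.3]
grip_width: 0.0344
```

```bash
python3 -c "
from h import *
todo([.466,.235,.054],72.3)
d=snap('top','top13.png'); e=snap('side','side13.png')
cv2.imwrite('pics/side13c.png',cv2.resize(e['img'][180:280,200:300],None,fx=6,fy=6,interpolation=cv2.INTER_CUBIC))
"
```

```text
t 21.67 pos [0.4656 0.2348 0.0541] yaw_y 72.51 q [ 14.  31.  93.  -0.  57. -59.] F [-0.5 -0.2 -1.3] w 0.0344
shift units now [-0.02  0.01  0.01] after turn [-0.02  0.01  0.01] turn units [-0.001  -0.0013  0.0018]
```

View pics/side13c.png

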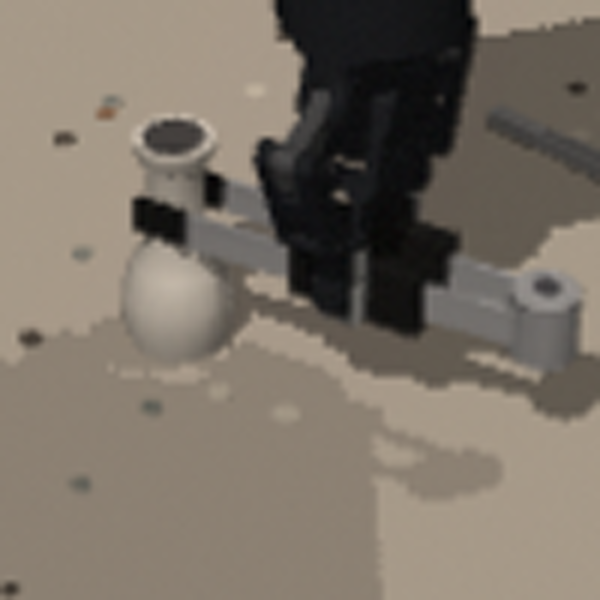

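The jaws have closed on the neck (34 mm at the sleeves) and the vase is upright. I'll lift it slowly.

Call:
move_arm(motion=[[[0, 0, -0.1], [0, 0, 0], -0.6], [[0, 0, -0.2], [0, 0, 0], -0.6], [[0, 0, -0.3], [0, 0, 0], -0.6], [[0, 0, -0.3], [0, 0, 0], -0.6], [[0, 0, -0.4], [0, 0, 0], -0.6], [[0, 0, -0.4], [0, 0, 0], -0.6], [[0, 0, -0.4], [0, 0, 0], -0.6], [[0, 0, -0.4], [0, 0, 0], -0.6], [[0, 0, -0.4], [0, 0, 0], -0.6], [[0, 0, -0.4], [0, 0, 0], -0.6], [[0, 0, -0.3], [0, 0, 0], -0.6], [[0, 0, 0], [0, 0, 0], -0.6]])

```text
time_s: 22.77
position: [0.4658, 0.235, 0.1352]
tool_rot: [[-0.954, 0.3, -0.002], [0.3, 0.954, -0.0], [0.002, -0.001, -1.0]]
ft_force: [0.7, 0.7, -2.3]
grip_width: 0.0348
```

```bash
python3 -c "
from h import *
todo([.44,-.212,.128],72.5)
e=snap('side','side14.png')
cv2.imwrite('pics/side14c.png',cv2.resize(e['img'][150:280,190:310],None,fx=4.5,fy=4.5,interpolation=cv2.INTER_CUBIC))
"
```

```text
t 22.77 pos [0.4658 0.235  0.1352] yaw_y 72.52 q [ 14.  24.  88.   0.  68. -59.] F [ 0.7  0.7 -2.3] w 0.0348
shift units now [ -5.48 -21.71   0.37] after turn [ -5.49 -21.71   0.36] turn units [-0.0005 -0.0008  0.0001]
```

View pics/side14c.png

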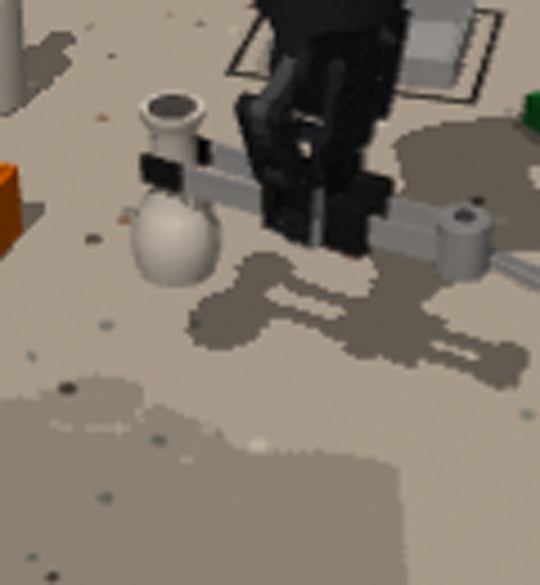

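The vase is lifted and upright, with its shadow separated. I'll carry it across to the tray at moderate speed.

Call:
move_arm(motion=[[[-0.04, -0.15, 0], [0, 0, 0], -0.6], [[-0.08, -0.3, 0], [0, 0, 0], -0.6], [[-0.12, -0.45, 0], [0, 0, 0], -0.6], [[-0.14, -0.55, 0], [0, 0, 0], -0.6], [[-0.14, -0.55, 0], [0, 0, 0], -0.6], [[-0.14, -0.55, 0], [0, 0, 0], -0.6], [[-0.14, -0.55, 0], [0, 0, 0], -0.6], [[-0.14, -0.55, 0], [0, 0, 0], -0.6], [[-0.14, -0.55, 0], [0, 0, 0], -0.6], [[-0.14, -0.55, 0], [0, 0, 0], -0.6], [[-0.14, -0.55, 0], [0, 0, 0], -0.6], [[-0.14, -0.55, 0], [0, 0, 0], -0.6]])

```text
time_s: 23.82
position: [0.4556, 0.1004, 0.132]
tool_rot: [[-0.953, 0.302, -0.009], [0.302, 0.953, -0.002], [0.008, -0.005, -1.0]]
ft_force: [-1.0, -0.1, -1.8]
grip_width: 0.0347
```

```bash
python3 -c "
from h import *
todo([.44,-.212,.128],72.5)
e=snap('side','side15.png')
cv2.imwrite('pics/side15c.png',cv2.resize(e['img'][130:250,190:310],None,fx=4.5,fy=4.5,interpolation=cv2.INTER_CUBIC))
"
```

```text
t 23.82 pos [0.4556 0.1004 0.132 ] yaw_y 72.4 q [ -2.  20.  96.  -0.  65. -74.] F [-1.  -0.1 -1.8] w 0.0347
shift units now [ -3.98 -15.12   0.25] after turn [ -3.95 -15.13   0.2 ] turn units [-0.0025 -0.0039 -0.0008]
```

View pics/side15c.png

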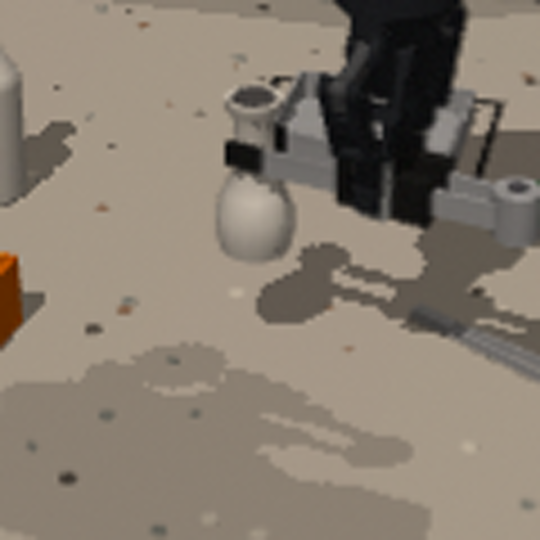

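The vase is still held upright and the tongs clear the tweezers. I'll continue.

Call:
move_arm(motion=[[[-0.14, -0.5, 0], [-0.0025, -0.004, 0], -0.6], [[-0.15, -0.55, 0], [0, 0, 0], -0.6], [[-0.15, -0.55, 0], [0, 0, 0], -0.6], [[-0.15, -0.55, 0], [0, 0, 0], -0.6], [[-0.15, -0.55, 0], [0, 0, 0], -0.6], [[-0.15, -0.55, 0], [0, 0, 0], -0.6], [[-0.15, -0.55, 0], [0, 0, 0], -0.6], [[-0.15, -0.55, 0], [0, 0, 0], -0.6], [[-0.15, -0.55, 0], [0, 0, 0], -0.6], [[-0.15, -0.55, 0], [0, 0, 0], -0.6], [[-0.15, -0.55, 0], [0, 0, 0], -0.6], [[-0.15, -0.55, 0], [0, 0, 0], -0.6]])

```text
time_s: 24.87
position: [0.444, -0.0506, 0.1312]
tool_rot: [[-0.951, 0.311, -0.003], [0.311, 0.951, -0.0], [0.003, -0.001, -1.0]]
ft_force: [-0.3, 0.7, -2.3]
grip_width: 0.0347
```

```bash
python3 -c "
from h import *
todo([.44,-.212,.128],72.5)
"
```

```text
t 24.87 pos [ 0.444  -0.0506  0.1312] yaw_y 71.9 q [-22.  18.  99.  -0.  63. -94.] F [-0.3  0.7 -2.3] w 0.0347
shift units now [-2.31 -7.73  0.16] after turn [-2.23 -7.76  0.16] turn units [-0.0006 -0.0013 -0.005 ]
```

Call:
move_arm(motion=[[[-0.15, -0.55, 0], [0, 0, -0.003], -0.6], [[-0.15, -0.55, 0], [0, 0, 0], -0.6], [[-0.15, -0.55, 0], [0, 0, 0], -0.6], [[-0.15, -0.55, 0], [0, 0, 0], -0.6], [[-0.15, -0.55, 0], [0, 0, 0], -0.6], [[-0.15, -0.55, 0], [0, 0, 0], -0.6], [[-0.15, -0.55, 0], [0, 0, 0], -0.6], [[-0.15, -0.55, 0], [0, 0, 0], -0.6], [[-0.15, -0.55, 0], [0, 0, 0], -0.6], [[-0.15, -0.45, 0], [0, 0, 0], -0.6], [[-0.1, -0.3, 0], [0, 0, 0], -0.6], [[0, 0, 0], [0, 0, 0], -0.6]])

```text
time_s: 25.87
position: [0.4334, -0.183, 0.1306]
tool_rot: [[-0.95, 0.313, -0.005], [0.313, 0.95, -0.0], [0.005, -0.002, -1.0]]
ft_force: [0.8, 0.1, -1.9]
grip_width: 0.035
```

```bash
python3 -c "
from h import *
todo([.44,-.212,.128],72.5)
d=snap('top','top16.png');e=snap('side','side16.png')
import pickle; pickle.dump((d,e),open('v16.pkl','wb'))
cv2.imwrite('pics/side16c.png',cv2.resize(e['img'][100:200,210:330],None,fx=6,fy=6,interpolation=cv2.INTER_CUBIC))
cv2.imwrite('pics/top16c.png',cv2.resize(d['img'][140:240,280:400],None,fx=6,fy=6,interpolation=cv2.INTER_CUBIC))
"
```

```text
t 25.87 pos [ 0.4334 -0.183   0.1306] yaw_y 71.78 q [ -37.   20.   96.   -0.   64. -109.] F [ 0.8  0.1 -1.9] w 0.035
shift units now [-0.77 -1.28  0.13] after turn [-0.75 -1.29  0.13] turn units [-0.0009 -0.0023 -0.006 ]
```

View pics/side16c.png

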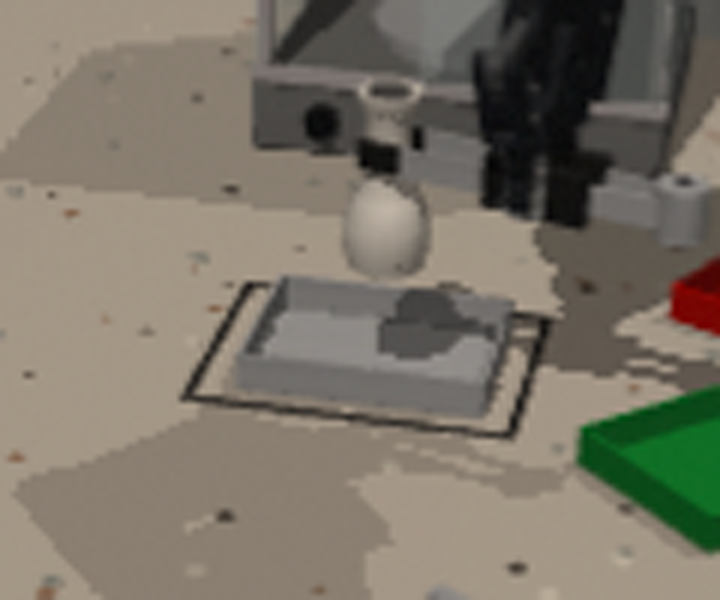

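View pics/top16c.png

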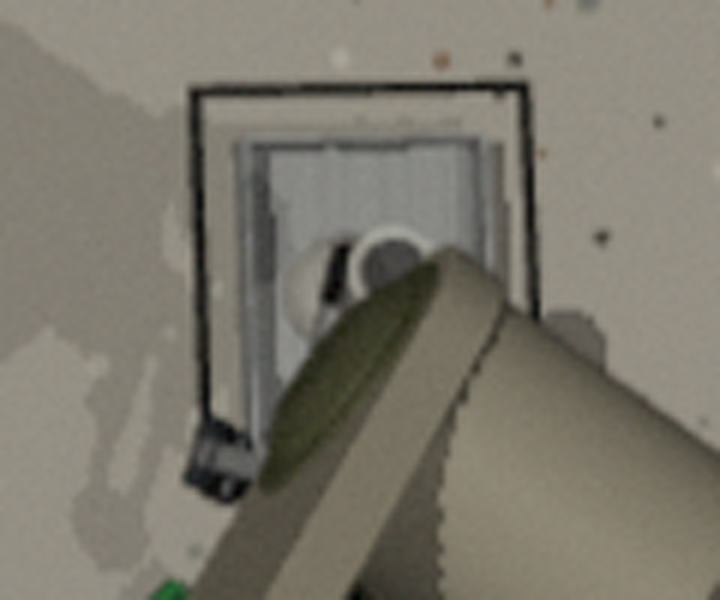

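The side view shows the vase upright with its rim at (390,93). In the top view the rim centre is about (391,265), over the tray.

Run:
```python
from h import *
import pickle
d,e=pickle.load(open('v16.pkl','rb'))
f=lambda a,o,z=6:(np.array(a,float)+.5)/z-.5+o
print(tri(d,f((391,264),(280,140)),e,f((390,92),(210,100))))
S=lambda a:f([a],(210,100))
print('foot-ish at bottom silhouette z=.08',onz(e,S((384,278)),.08))
```

```text
(array([ 0.5219654 , -0.20518002,  0.17541996]), np.float64(0.002256044813855197))
foot-ish at bottom silhouette z=.08 [[ 0.51518308 -0.17736855  0.08      ]]
```

Call:
move_arm(motion=[[[-0.15, -0.27, 0.05], [0, 0, -0.003], -0.6], [[-0.15, -0.27, 0.06], [0, 0, 0], -0.6], [[-0.15, -0.27, 0.06], [0, 0, 0], -0.6], [[-0.15, -0.27, 0], [0, 0, 0], -0.6], [[-0.12, -0.27, 0], [0, 0, 0], -0.6], [[0, 0, 0], [0, 0, 0], -0.6], [[0, 0, 0], [0, 0, 0], -0.6], [[0, 0, 0], [0, 0, 0], -0.6]])

```text
time_s: 26.63
position: [0.4396, -0.2136, 0.1265]
tool_rot: [[-0.953, 0.303, -0.006], [0.303, 0.953, 0.001], [0.006, -0.001, -1.0]]
ft_force: [-0.3, 0.2, -2.0]
grip_width: 0.0344
```

```bash
python3 -c "
from h import *
todo([.438,-.213,.127],72.)
d=snap('top','top17.png');e=snap('side','side17.png')
import pickle; pickle.dump((d,e),open('v17.pkl','wb'))
cv2.imwrite('pics/side17c.png',cv2.resize(e['img'][100:200,210:330],None,fx=6,fy=6,interpolation=cv2.INTER_CUBIC))
cv2.imwrite('pics/top17c.png',cv2.resize(d['img'][140:240,280:400],None,fx=6,fy=6,interpolation=cv2.INTER_CUBIC))
"
```

```text
t 26.63 pos [ 0.4396 -0.2136  0.1265] yaw_y 72.36 q [ -40.   22.   93.   -0.   65. -112.] F [-0.3  0.2 -2. ] w 0.0344
shift units now [ 0.09  0.01 -0.03] after turn [ 0.09  0.01 -0.03] turn units [-0.0004 -0.0028  0.003 ]
```

View pics/side17c.png

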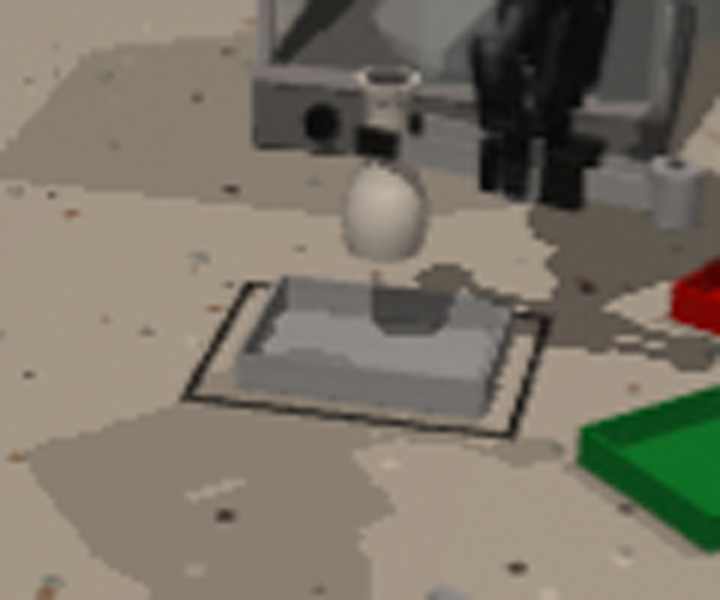

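View pics/top17c.png

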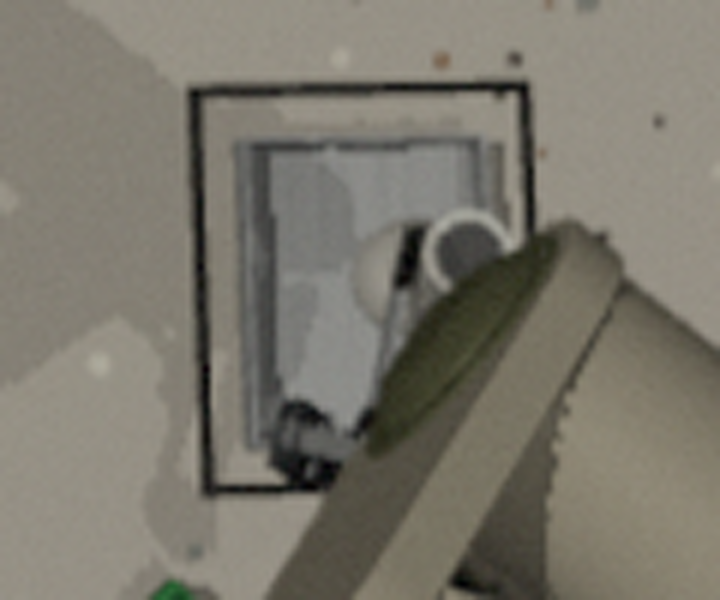

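View pics/side17.png

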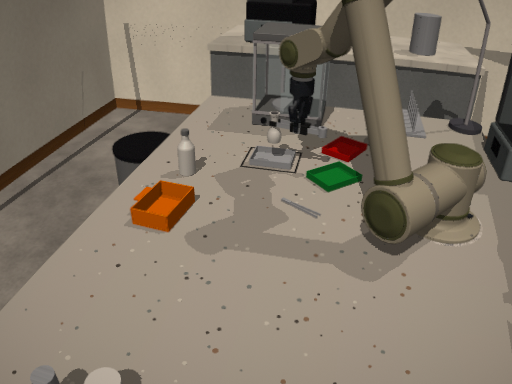

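Run:
```python
from h import *
import pickle
d,e=pickle.load(open('v17.pkl','rb'))
f=lambda a,o,z=6:(np.array(a,float)+.5)/z-.5+o
print(tri(d,f((470,250),(280,140)),e,f((389,78),(210,100))))
S=lambda a:f([a],(210,100))
print('foot front silhouette',onz(e,S((386,262)),.072))
o=readout.observe();R=np.array(o['tool_rot']); 
a=np.array([-.0896,0.0,0]); print('by transform', o['position']+R@a)
P=onz(e,f([(237,358),(490,386),(513,303),(285,277)],(210,100)),.022);print(P,P.mean(0))
```

```text
(array([ 0.52764913, -0.23638248,  0.17133176]), np.float64(0.0010643925875015625))
foot front silhouette [[ 0.52097102 -0.21507897  0.072     ]]
by transform [ 0.5249339  -0.24054148  0.12596004]
[[ 0.59557902 -0.17614951  0.022     ]
 [ 0.45444526 -0.17886087  0.022     ]
 [ 0.4574956  -0.28621089  0.022     ]
 [ 0.59326259 -0.28618795  0.022     ]] [ 0.52519562 -0.23185231  0.022     ]
```

The vase axis is at about (0.5265, −0.2375) and the tray centre at (0.5255, −0.2345). The foot is at about 0.0715, which is 49.5 mm above the rim. I'll hold briefly to confirm it's steady, then hand in.

Call:
move_arm(motion=[[[0, 0, 0], [0, 0, 0], -0.6], [[0, 0, 0], [0, 0, 0], -0.6], [[0, 0, 0], [0, 0, 0], -0.6], [[0, 0, 0], [0, 0, 0], -0.6], [[0, 0, 0], [0, 0, 0], -0.6], [[0, 0, 0], [0, 0, 0], -0.6]])

```text
time_s: 27.23
position: [0.4395, -0.2126, 0.1267]
tool_rot: [[-0.953, 0.302, -0.006], [0.302, 0.953, 0.001], [0.006, -0.001, -1.0]]
ft_force: [-0.4, 0.1, -1.2]
grip_width: 0.0349
```

```bash
python3 -c "
from h import *
todo([.4396,-.2136,.1265],72.36)
print(np.abs(readout.observe()['qvel']).max())
print(job.close_job())
"
```

```text
t 27.23 pos [ 0.4395 -0.2126  0.1267] yaw_y 72.43 q [ -40.   22.   93.   -0.   65. -112.] F [-0.4  0.1 -1.2] w 0.0349
shift units now [-0.02 -0.05  0.01] after turn [-0.02 -0.05  0.01] turn units [-0.0004 -0.0028  0.0006]
0.0741221987947876
the job is handed in; nothing more can be done
None
```

The job is handed in at about 27 s. The tray is inside the outline, and the arm is holding the vase upright above its middle with the tongs.

- **Tray:** I slid it with the open fingers against its inner walls, first +x and then −y. It ended square to the outline, at least about 13 mm inside the tape on every side. The measured pushing force never went above about 5 N.
- **Vase:** I pinched the tongs by their sleeves, closed the jaws on the neck, lifted and carried it over. In the last pictures it was upright, its axis within about 3 mm of the tray's centre and its foot about 49–50 mm above the rim.
- **Steadiness:** the arm was still after a half-second hold before hand-in.

**Measurements that disagreed:**
- The two cameras differ by 2–5 mm on the y of the tray and vase.
- The sleeves closed to about 34.5–35 mm rather than the 36 mm given, but the vase did not visibly slip.

I did not re-measure the vat, tweezers or bottle. In the last side picture they looked to be where they started.

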